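Pile the returned items in the carrying tray

TASK

The slide box, the red-and-tan ledger and the round film tin go back to the store together: fold the slide box's lid shut and make one steady pile of the three in the carrying tray, widest base first and smallest last, moving them one at a time. The bottom piece belongs in the middle of the tray, lying along it, and each next piece flat in the middle of the one beneath and, if it is long, in line with it. Set each piece down rather than letting it drop, keep them upright, and leave the other things on the desk where they are.

Things in the scene. Friction and masses are not known exactly. Their poses are not given: they have to be found in the camera images.
- tray: Shallow wooden carrying tray with dark green-grey felt lining, fixed to the desk; 260 mm along its x axis, 170 mm along y, rim 18 mm high and 6 mm thick, inner floor 6 mm above the desk. Origin at the centre of its underside, z up.
- slide_box: Loose grey cardboard box for photographic slides: 200 mm along its x axis, 66 mm along y, 62 mm tall when shut (base 50, lid 12), about 0.5 kg. Origin at the centre of its underside, z up. The lid is hinged along the top of the long +y side and starts standing open there, in the way of a finger on that side; once shut, the box can be gripped across its 66 mm.
- slide_lid (a joint): Opening angle of the slide box's lid, rad: 0 shut, pi/2 upright, 2.0 at its stop, leaning back past the +y side. Starts at 1.4 to 1.65. The lid is 66 mm from hinge to free edge, 60 g; the hinge is a little stiff: it stays where it is left from about 1.2 to 1.6 rad and sinks shut of itself when pushed below 1.0 rad. Under 1 N from behind folds it over.
- lid_edge (a point): Middle of the lid's free long edge, in the middle of the lid's 12 mm thickness.
- ledger: Loose slim ledger with tan boards and a red spine, lying flat: 160 mm along its x axis, 62 mm along y, 28 mm thick, about 0.25 kg. Origin at the centre of its underside, z up.
- film_tin: Loose round metal film tin standing upright, 60 mm across the lid (58 mm below it), 40 mm tall, about 0.15 kg. Plain silver with a round yellow label on top. Origin at the centre of its underside, z up.
- weight: Bystander: brass book weight, 60 mm round, with a knob on top, 54 mm tall. Origin at the centre of its underside. Not part of the job.
- magnifier: Bystander: hand lens, ring 90 mm across with a black handle, lying flat, 190 mm long, 14 mm thick. Origin at the centre of the ring, at desk level; the handle points along its x axis.
- brush: Bystander: dusting brush, 190 mm long, lying along its x axis. Origin under its middle.
- microfilm_carton: Bystander: square cardboard carton, 100 x 100 x 40 mm. Origin at the centre of its underside.
There are look-alikes about, which are no part of the job. Several things have the shape of the ledger; the one meant has the colours described above. Leave any blue or white look-alike of the slide_box alone.

How it is judged (in metres and radians):
On the way, in this order (a step that is already met when the one before it is completed fails the run):
1. the slide box, its lid shut, stands let go in the middle of the tray and along it (x of slide_box in the frame of tray between -0.02 and 0.02 m and y of slide_box in the frame of tray between -0.02 and 0.02 m and z of slide_box in the frame of tray between 0.002 and 0.01 m and angle between slide_box's own z axis and vertical below 0.06 rad and angle between the x axis of slide_box and the x axis of tray, either way round below 0.14 rad and value of joint slide_lid below 0.06 rad and linear speed of slide_box below 0.02 m/s and angular speed of slide_box below 0.15 rad/s and contact force between the fingers and slide_box below 0.1 N), for 0.2 s.
2. the ledger lies let go on the slide box, in its middle and in line with it (x of slide_box in the frame of tray between -0.02 and 0.02 m and y of slide_box in the frame of tray between -0.02 and 0.02 m and z of slide_box in the frame of tray between 0.002 and 0.01 m and angle between each of slide_box, ledger's own z axis and vertical below 0.06 rad and angle between the x axis of slide_box and the x axis of tray, either way round below 0.14 rad and value of joint slide_lid below 0.06 rad and x of ledger in the frame of slide_box between -0.02 and 0.02 m and y of ledger in the frame of slide_box between -0.012 and 0.012 m and z of ledger in the frame of slide_box between 0.058 and 0.066 m and angle between the x axis of ledger and the x axis of slide_box, either way round below 0.14 rad and linear speed of ledger below 0.02 m/s and angular speed of ledger below 0.15 rad/s and contact force between the fingers and ledger below 0.1 N), for 0.2 s.
3. the film tin stands let go in the middle of the ledger (x of slide_box in the frame of tray between -0.02 and 0.02 m and y of slide_box in the frame of tray between -0.02 and 0.02 m and z of slide_box in the frame of tray between 0.002 and 0.01 m and angle between each of slide_box, ledger, film_tin's own z axis and vertical below 0.06 rad and angle between the x axis of slide_box and the x axis of tray, either way round below 0.14 rad and value of joint slide_lid below 0.06 rad and x of ledger in the frame of slide_box between -0.02 and 0.02 m and y of ledger in the frame of slide_box between -0.012 and 0.012 m and z of ledger in the frame of slide_box between 0.058 and 0.066 m and angle between the x axis of ledger and the x axis of slide_box, either way round below 0.14 rad and x of film_tin in the frame of ledger between -0.018 and 0.018 m and y of film_tin in the frame of ledger between -0.015 and 0.015 m and z of film_tin in the frame of ledger between 0.024 and 0.032 m and linear speed of film_tin below 0.02 m/s and angular speed of film_tin below 0.15 rad/s and contact force between the fingers and film_tin below 0.1 N), for 0.2 s.
At the end, for the whole second after the job is handed in: In the tray: slide box, lid shut (0.06 rad), within 20 mm of its middle; on it the ledger, centred to 20 mm lengthwise, 12 mm across; on that the tin, centred to 18 and 15 mm. Long pieces in line within 0.14 rad; heights within 4 mm, tilt under 0.06 rad; all at rest, let go (all of step 3 and linear speed of each of slide_box, ledger below 0.02 m/s and angular speed of each of slide_box, ledger below 0.15 rad/s and contact force between the fingers and slide_box below 0.1 N and contact force between the fingers and ledger below 0.1 N); the robot touches nothing.
It fails at once if the slide box, ledger or film tin is dropped: it moves faster than 0.5 m/s with no finger on it (a fall of about 13 mm) ((linear speed of slide_box above 0.5 m/s and contact force between the fingers and slide_box below 0.01 N) or (linear speed of ledger above 0.5 m/s and contact force between the fingers and ledger below 0.01 N) or (linear speed of film_tin above 0.5 m/s and contact force between the fingers and film_tin below 0.01 N)).
It fails at once if the slide box, ledger or film tin is tipped more than 0.6 rad (angle between any of slide_box, ledger, film_tin's own z axis and vertical above 0.6 rad).
It fails at once if the book weight, hand lens, brush or microfilm carton is moved more than 20 mm (distance of any of weight, magnifier, brush, microfilm_carton from where it was at the start of the episode above 0.02 m).
It also fails if it takes over 72 s, if anything falls off the work surface, if the arm or the gripper's body presses on something with over 40 N, if the wrist force passes 120 N, or if a joint passes its speed limit or range.

ROBOT

A 6-joint arm with a two-finger parallel gripper is mounted at the origin on the work surface. World frame = base frame: x ahead of the robot, y to its left, z up, the work surface at z = 0. Lengths are in mm, angles in rad, forces in N, time in s.
With the tool pointing down it reaches from about 275 to 750 mm from the base axis. Payload 10.2 kg.
Tool frame: the origin (TCP) lies midway between the tips of the shut fingers; the grasp point (between the pads) lies 19 mm behind it (bot.grip_depth is the distance from the TCP to the grasp point, in mm); z points along the fingers, y is the line along which they close (so a half turn about z gives the same grasp; the last joint's range is limited). The gripper opens to 85 mm and grips with 20 to 120 N. Pads are 22 mm wide; open, the fingers measure 114 mm over their backs; the gripper's body (76 mm by 85 mm) begins 54 mm behind the grasp point. The pads swing forward as they close: fully open they stand 13 mm farther back than shut.
Start: joints at [-1.555, 0.313, 1.498, -0, 1.331, -0.223], TCP at [124.168, -510.111, 192.094] pointing down, gripper open.
Joint ranges: [-2.94, 2.94], [-0.97, 2.17], [0.19, 2.56], [-1.23, 4.37], [0.02, 3.11], [-2.88, 2.88]. Speed limits (rad/s): [2.39, 2.39, 3.01, 3.14, 3.14, 3.14].

INTERFACE

Orientations are given as a unit quaternion [x, y, z, w].
In Python, from rig import bot gives the robot as it stands.
- The arm moves only by the tool play_rows, never from a script. Its argument "rows" is a list of rows, each a list of 3 entries, a list of its own where there are three numbers: the shift along the tool's x, y, z in cm, then the turn, a rotation vector about the tool's x, y, z in degrees, then the finger opening in cm, from 0 to 8.54. In form: [[[tx, ty, tz], [rx, ry, rz], jaw], ...]. A call has 1 to 5 rows; each row is the pose to reach, as a shift and turn from the pose commanded when the call began, along the tool's axes at that moment; what a row does not reach only later rows make up. A row lasts 1/12 s, in which the tool goes at most 41.7 mm and 7.16 degrees, less where a joint would pass 70% of its speed; a pose out of reach is approached as far as the arm can. A call with a gripper value outside its range is refused whole. The fingers move at their own pace and stop on an object; "grip_force" is the grip in N (left out, the last holds). Time passes only in rows, so rows that repeat a pose let the fingers close. It gives the time, the measured TCP pose, the force, the opening and the grip force at its end, in the units of the state.
- bot.read_state(): the state, without advancing time (a new reading comes with each control period).
- bot.capture(name): name is "scene" or "side" or "wrist"; returns the picture (384x512x3 uint8, red, green, blue); there is no depth.
- bot.camera_info(name): a dict with "vertical_fov" (degrees; the focal length in pixels is half the picture's height over the tangent of half this angle, whatever the lens; pixels are square), "cx", "cy" (the principal point, pixels), "k1" (the pictures are not rectified: a ray, as slopes to the right and down, at radius r is drawn at 1 + k1 r^2 times it, then the intrinsics apply), "extrinsics" (4x4, takes a point from camera to world coordinates). Camera axes: x right, y down, z forward; pixel columns grow to the right and rows downward; lengths in mm; the calibration is good to about 2 mm. A picture is of the moment at which its call begins: read the wrist's pose just before it. camera_info takes no time and is no camera call; for the wrist camera it gives the pose at the moment of the call.
- bot.job_done(): hands the job in; it is judged then, once.
The state is a dict: "time": time; "qpos": joint angles; "joint_velocities": joint speeds; "tau": joint torques, N m; "tool_pos": TCP position; "ee_rot": TCP orientation; "wrist_force": force on the tool from outside, world axes, zero at the start; "ft_torque": the same for the moment, N m; "grip_width": opening from 0.0 (shut) to 1.0 (fully open); "finger_force": force on a finger pad.
Only numpy, scipy, OpenCV 4.12 (cv2) and the standard library are available. Lean on these libraries where they do the work, as an engineer would, in place of code of your own. Each camera call takes 0.05 s, during which the arm holds its last target. There are 200 camera calls.

## Working session

There is one attempt and no reset: what is moved stays moved. The work goes in short steps, Python scripts to look and compute and a tool call to move; the robot and the scene stay as the last step left them, time stands still between calls to the robot, and variables do not carry over. Pictures are saved under pics/ and viewed, at most 13 in all, crops included, and the job is handed in when it is done.

Besides the shell and the picture viewer there is one more tool, called after ">>>" by a JSON object that holds its "name" and its "arguments", one argument or row to a line. play_rows: Moves the arm, as the interface text tells. Its arguments: {"type":"object","properties":{"rows":{"type":"array"},"grip_force":{"type":"number"}},"required":["rows"]}

```bash
mkdir -p pics; ls
python3 - <<'E'
from rig import bot
import cv2,numpy as np
np.set_printoptions(precision=4,suppress=True)
for n in ("scene","side"):
    im=bot.capture(n); cv2.imwrite(f"pics/{n}0.png",im[:,:,::-1]); 
    print(n,bot.camera_info(n))
print(bot.read_state())
a=[cv2.imread(f"pics/{n}0.png") for n in ("scene","side")]
E
```

```text
pics
scene {'vertical_fov': 52.529824966066144, 'cx': 256.5596314802102, 'cy': 189.6812903560076, 'k1': -0.09519749230862737, 'extrinsics': array([[  -0.6192,    0.5586,   -0.5518, 1363.4711],
       [   0.7852,    0.441 ,   -0.4348,  629.7887],
       [   0.0004,   -0.7025,   -0.7117, 1109.1428],
       [   0.    ,    0.    ,    0.    ,    1.    ]])}
side {'vertical_fov': 56.99957751114173, 'cx': 246.79510215866242, 'cy': 194.8219965438603, 'k1': -0.016886781161075493, 'extrinsics': array([[ -0.9969,  -0.0576,   0.054 , 489.8013],
       [ -0.0788,   0.7634,  -0.6411, 744.0475],
       [ -0.0043,  -0.6433,  -0.7656, 967.3833],
       [  0.    ,   0.    ,   0.    ,   1.    ]])}
{'time': 0.1, 'qpos': array([-1.5554,  0.3134,  1.4984, -0.    ,  1.331 , -0.2234]), 'joint_velocities': array([-0.0005, -0.0011, -0.0033,  0.002 , -0.0007,  0.0002]), 'tau': array([  0.0027, -41.2904, -26.0145,  -0.0001,   0.003 ,  -0.    ]), 'tool_pos': array([ 124.1576, -509.806 ,  191.5766]), 'ee_rot': array([ 0.9929,  0.1191,  0.0001, -0.0006]), 'wrist_force': array([ 0.1026, -0.7657, -0.7285]), 'ft_torque': array([-0.029 , -0.0117,  0.0262]), 'finger_force': 0.0, 'grip_width': 0.9987727382399127}
```

View pics/scene0.png

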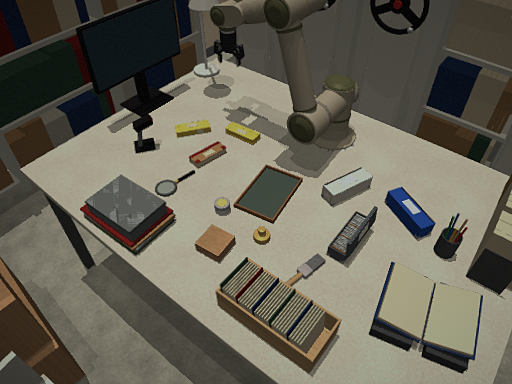

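View pics/side0.png

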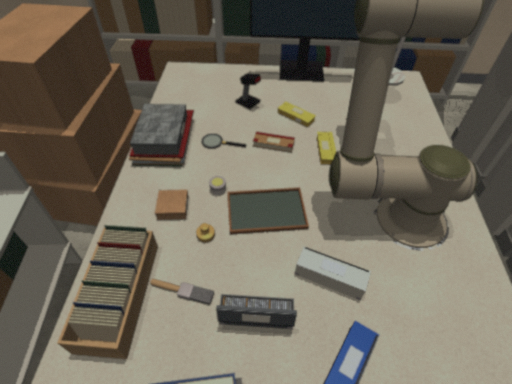

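The scene view shows these candidates:
- **Slide box:** the open grey box at scene (352,235), side (257,310). The white box at (347,186) and the blue box at (410,210) are look-alikes.
- **Ledger:** the red and tan piece at scene (208,153), side (274,141) fits the colours. The pieces at (193,128) and (242,132) are yellow, so they don't.
- **Film tin:** silver with a yellow label at scene (222,205), side (217,185). The brass weight is at (262,235).
- **Tray:** scene (268,192).

I'll confirm these in one enlarged crop.

```bash
python3 - <<'E'
import cv2,numpy as np
s=cv2.imread("pics/scene0.png");d=cv2.imread("pics/side0.png")
def c(im,x,y,w=100,h=75): return cv2.resize(im[y:y+h,x:x+w],(400,300),interpolation=cv2.INTER_CUBIC)
m=np.vstack([np.hstack([c(s,160,110),c(s,310,190)]),np.hstack([c(d,205,115),c(d,207,270)])])
cv2.imwrite("pics/crop0.png",m)
E
cat > h.py <<'E'
from rig import bot
import numpy as np, cv2
from scipy.spatial.transform import Rotation as R
def cam(n):
    i=bot.camera_info(n); f=192/np.tan(np.radians(i["vertical_fov"]/2)); E=np.array(i["extrinsics"])
    K=np.array([[f,0,i["cx"]],[0,f,i["cy"]],[0,0,1]]); return K,np.array([i["k1"],0,0,0.]),E
def rays(n,px,c=None):
    K,D,E=c or cam(n); u=cv2.undistortPoints(np.array(px,float).reshape(-1,1,2),K,D).reshape(-1,2)
    return E[:3,3],np.c_[u,np.ones(len(u))]@E[:3,:3].T
def onz(n,px,z,c=None):
    o,d=rays(n,px,c); return (o+d*((z-o[2])/d[:,2])[:,None])[:,:2]
def proj(n,P,c=None):
    K,D,E=c or cam(n); T=np.linalg.inv(E); r,_=cv2.Rodrigues(T[:3,:3])
    return cv2.projectPoints(np.array(P,float).reshape(-1,1,3),r,T[:3,3],K,D)[0].reshape(-1,2)
def go(p,yaw):
    """shift (cm) and turn (deg) in tool axes to TCP p (mm), tool down, closing axis (tool y) at yaw (deg, mod 180)"""
    s=bot.read_state(); q=R.from_quat(s["ee_rot"]); t=q.inv().apply(np.array(p)-s["tool_pos"])/10
    best=None
    for k in (0,180,-180):
        a=np.radians(yaw+k); y=np.array([np.cos(a),np.sin(a),0]); z=np.array([0,0,-1.]); x=np.cross(y,z)
        rv=(q.inv()*R.from_matrix(np.c_[x,y,z])).as_rotvec(degrees=True)
        if best is None or np.linalg.norm(rv)<np.linalg.norm(best): best=rv
    return t.round(2),best.round(1)
def st():
    s=bot.read_state(); y=R.from_quat(s["ee_rot"]).as_matrix()
    print("t",round(s["time"],2),"tcp",s["tool_pos"].round(1),"yaw",np.degrees(np.arctan2(y[1,1],y[0,1])).round(1),"tilt",np.degrees(np.arccos(-y[2,2])).round(2),"F",s["wrist_force"].round(1),"g",round(s["grip_width"],3),"ff",round(s["finger_force"],1),"q",s["qpos"].round(2))
E
python3 -c "from h import *; st()"
```

```text
t 0.1 tcp [ 124.2 -509.8  191.6] yaw -76.3 tilt 0.07 F [ 0.1 -0.8 -0.7] g 0.999 ff 0.0 q [-1.56  0.31  1.5  -0.    1.33 -0.22]
```

View pics/crop0.png

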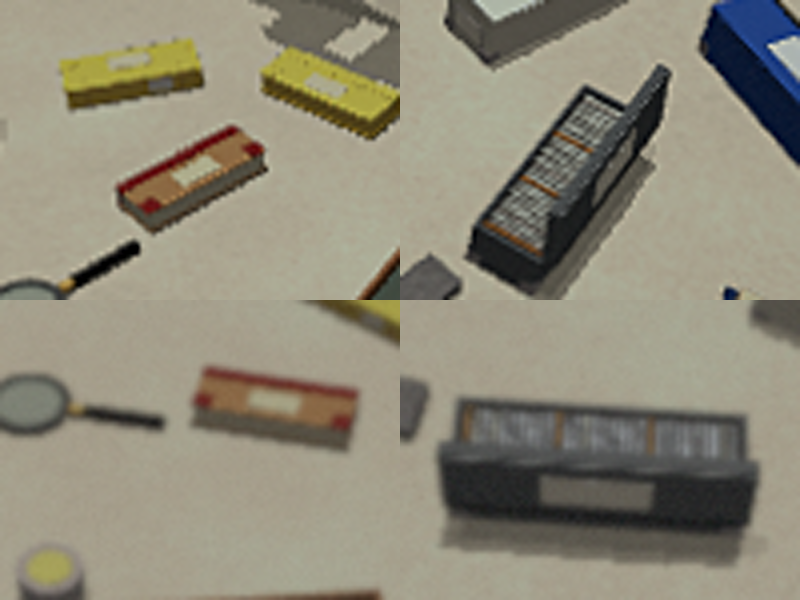

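The crop confirms the ledger: red spine with tan boards, at crop (190,180) and (275,405). It also confirms the grey open slide box, whose lid stands on its world +y side. Its back rim corners are at scene (330.5,244.5) and (356.8,212), side (222,295) and (293,299).

Run:
```python
from h import *
np.set_printoptions(precision=1,suppress=True)
print("box rim -y edge scene",onz("scene",[(330.5,244.5),(356.75,212)],50).tolist())
print("box rim -y edge side",onz("side",[(222,295),(293.2,298.75)],50).tolist())
print("lid top side @116",onz("side",[(207+42/4,270+148/4),(207+355/4,270+163/4)],116).tolist())
print("lid top scene @116",onz("scene",[(310+155/4,190+205/4),(310+265/4,190+65/4)],116).tolist())
for n,lb,tb,tinb in (("scene",(180,135,50,35),(225,155,85,75),(205,190,35,30)),("side",(245,125,60,35),(220,180,95,60),(200,170,35,30))):
    im=cv2.imread(f"pics/{n}0.png"); hsv=cv2.cvtColor(im,cv2.COLOR_BGR2HSV)
    def pts(b,f):
        x,y,w,h=b; m=f(hsv[y:y+h,x:x+w].astype(int)).astype(np.uint8); k,l,s,_=cv2.connectedComponentsWithStats(m); i=1+s[1:,4].argmax()
        v,u=np.where(l==i); return np.c_[u+x,v+y]
    def rect(P,z):
        r=cv2.minAreaRect(onz(n,P,z).astype(np.float32)); return r
    L=pts(lb,lambda h:(h[...,1]>105)&((h[...,0]<20)|(h[...,0]>165)))
    hull=cv2.convexHull(L.astype(np.int32)); 
    print(n,"ledger",len(L),rect(hull[:,0],28))
    T=pts(tb,lambda h:((h[...,1]>100)&(h[...,0]<20))|((h[...,0]>45)&(h[...,0]<105)&(h[...,2]<140)))
    print(n,"tray",len(T),rect(cv2.convexHull(T.astype(np.int32))[:,0],18))
    F=pts(tinb,lambda h:(h[...,1]>80)&(h[...,0]>20)&(h[...,0]<40))
    print(n,"tin",len(F),onz(n,[F.mean(0)],40))
    W=pts((250,222,25,25) if n=="scene" else (193,220,25,25),lambda h:(h[...,1]>110)&(h[...,0]<40))
    print(n,"weight",onz(n,[W.mean(0)],25))
```

```text
box rim -y edge scene [[591.802034328981, 339.5341026170055], [405.8457519512941, 340.0606291690874]]
box rim -y edge side [[593.963435717133, 338.5404865906437], [399.5084741510427, 334.4224416764031]]
lid top side @116 [[593.7449050508241, 399.9516911379913], [399.8578587482542, 394.63078265207616]]
lid top scene @116 [[592.7610015478272, 397.30064354526615], [399.37561576918495, 399.5044156870947]]
scene ledger 282 ((476.41436767578125, -340.3783874511719), (62.10289764404297, 159.22189331054688), 80.46867370605469)
scene tray 2138 ((495.22406005859375, 6.807464599609375), (270.76434326171875, 175.39613342285156), 8.835463523864746)
scene tin 60 [[667.5 -86.4]]
scene weight [[689.  119.5]]
side ledger 295 ((472.0574951171875, -339.68109130859375), (59.67129135131836, 153.66993713378906), 80.91675567626953)
side tray 2181 ((486.09991455078125, 6.070404052734375), (234.66807556152344, 137.0902557373047), 9.121347427368164)
side tin 69 [[665.4 -86.1]]
side weight [[677.  121.4]]
```

Run:
```python
from h import *
st(); print(go((475,-345,330),-99))
K,D,E=cam("wrist"); s=bot.read_state(); q=R.from_quat(s["ee_rot"])
print("cam in tool",q.inv().apply(E[:3,3]-s["tool_pos"]),"axis",q.inv().apply(E[:3,2]), "f",K[0,0], "x", q.inv().apply(E[:3,0]))
```

```text
t 0.1 tcp [ 124.2 -509.8  191.6] yaw -76.3 tilt 0.07 F [ 0.1 -0.8 -0.7] g 0.999 ff 0.0 q [-1.56  0.31  1.5  -0.    1.33 -0.22]
(array([ 37.99,  -7.73, -13.82]), array([-0.1, -0. , 22.7]))
cam in tool [  81.67972801    0.64312007 -181.87370166] axis [-0.31587498  0.00119555  0.94880007] f 305.46858776148355 x [ 4.69830962e-04  9.99999281e-01 -1.10364455e-03]
```

>>> {"name": "play_rows", "arguments": {
  "rows": [
    [[3.8, -0.8, -1.4], [0, 0, 5], 8.5],
    [[7.6, -1.5, -2.8], [0, 0, 10], 8.5],
    [[11.4, -2.3, -4.2], [0, 0, 15], 8.5],
    [[15.2, -3.1, -5.5], [0, 0, 20], 8.5],
    [[19.0, -3.9, -6.9], [0, 0, 22.7], 8.5]
  ]
}}

```text
time: 0.52
tool_pos: [300.9, -426.0, 261.5]
ee_rot: [0.997, -0.081, -0.0, -0.0]
wrist_force: [-0.6, -0.1, -0.3]
grip_width: 0.992
finger_force: 0.0
```

```bash
python3 -c "
from h import *; st(); print(go((475,-345,330),-99))"
```

```text
t 0.52 tcp [ 300.9 -426.   261.5] yaw -99.3 tilt 0.04 F [-0.6 -0.1 -0.3] g 0.992 ff 0.0 q [-1.18  0.27  1.38  0.    1.5   0.55]
(array([ 15.87, -10.81,  -6.85]), array([-0. ,  0. , -0.3]))
```

>>> {"name": "play_rows", "arguments": {
  "rows": [
    [[3.2, -2.2, -1.4], [0, 0, 0], 8.5],
    [[6.4, -4.3, -2.7], [0, 0, 0], 8.5],
    [[9.6, -6.5, -4.1], [0, 0, 0], 8.5],
    [[12.8, -8.7, -5.5], [0, 0, 0], 8.5],
    [[15.9, -10.8, -6.8], [0, 0, 0], 8.5]
  ]
}}

```text
time: 0.93
tool_pos: [475.1, -344.1, 329.7]
ee_rot: [0.997, -0.078, -0.0, -0.0]
wrist_force: [0.2, -0.8, -0.2]
grip_width: 0.992
finger_force: 0.0
```

```bash
cat >> h.py <<'E'
def snap(name,n="wrist"):
    c=cam(n); im=bot.capture(n)[:,:,::-1].copy(); cv2.imwrite(f"pics/{name}.png",im); np.savez(f"pics/{name}.npz",K=c[0],D=c[1],E=c[2]); return im,c
def load(name):
    d=np.load(f"pics/{name}.npz"); return cv2.imread(f"pics/{name}.png"),(d["K"],d["D"],d["E"])
E
python3 -c "
from h import *; snap('w_ledger'); st(); print(go((480,5,330),-81))"
```

```text
t 0.98 tcp [ 480.  -341.2  331.5] yaw -98.7 tilt 0.24 F [4.6 2.2 2.2] g 0.993 ff 0.0 q [-0.82  0.42  1.    0.    1.72  0.91]
(array([ -5.25, -34.22,   0.13]), array([  0. ,  -0.2, -17.7]))
```

>>> {"name": "play_rows", "arguments": {
  "rows": [
    [[-0.6, -3.8, 0], [0, 0, 0], 8.5],
    [[-1.2, -7.6, 0], [0, 0, 0], 8.5],
    [[-1.8, -11.4, 0], [0, 0, 0], 8.5],
    [[-2.4, -15.2, 0], [0, 0, 0], 8.5],
    [[-3.0, -19.0, 0], [0, 0, 0], 8.5]
  ]
}}

```text
time: 1.4
tool_pos: [473.2, -151.4, 328.7]
ee_rot: [0.997, -0.079, -0.0, -0.0]
wrist_force: [1.0, 0.5, 0.2]
grip_width: 0.992
finger_force: 0.0
```

>>> {"name": "play_rows", "arguments": {
  "rows": [
    [[-0.6, -3.8, 0], [0, 0, -5], 8.5],
    [[-1.2, -7.6, 0], [0, 0, -10], 8.5],
    [[-1.8, -11.4, 0], [0, 0, -15], 8.5],
    [[-2.4, -15.2, 0], [0, 0, -17.7], 8.5],
    [[-2.4, -15.2, 0], [0, 0, -17.7], 8.5]
  ]
}}

```text
time: 1.82
tool_pos: [473.2, 6.0, 329.4]
ee_rot: [0.997, 0.08, 0.0, -0.001]
wrist_force: [-0.2, -0.0, -0.1]
grip_width: 1.0
finger_force: 0.0
```

```bash
python3 -c "
from h import *; snap('w_tray'); st(); print(go((495,350,330),-90))"
```

```text
t 1.87 tcp [473.5   3.4 329.2] yaw -81.0 tilt 0.02 F [-0.5 -0.5 -0.5] g 0.997 ff 0.0 q [-0.24  0.14  1.37  0.    1.64  1.17]
(array([  7.54, -33.9 ,  -0.07]), array([-0., -0.,  9.]))
```

>>> {"name": "play_rows", "arguments": {
  "rows": [
    [[0.8, -3.8, 0], [0, 0, 2], 8.5],
    [[1.7, -7.6, 0], [0, 0, 4], 8.5],
    [[2.5, -11.4, 0], [0, 0, 6], 8.5],
    [[3.4, -15.2, 0], [0, 0, 8], 8.5],
    [[4.2, -19.0, 0], [0, 0, 9], 8.5]
  ]
}}

```text
time: 2.28
tool_pos: [486.9, 195.7, 328.7]
ee_rot: [1.0, -0.005, -0.0, 0.0]
wrist_force: [0.4, -0.7, -0.4]
grip_width: 0.992
finger_force: 0.0
```

>>> {"name": "play_rows", "arguments": {
  "rows": [
    [[0.1, -3.8, 0], [0, 0, 0], 8.5],
    [[0.3, -7.6, 0], [0, 0, 0], 8.5],
    [[0.5, -11.4, 0], [0, 0, 0], 8.5],
    [[0.9, -15.0, 0], [0, 0, 0], 8.5],
    [[0.9, -15.0, 0], [0, 0, 0], 8.5]
  ]
}}

```text
time: 2.7
tool_pos: [496.5, 348.8, 326.8]
ee_rot: [1.0, -0.001, -0.001, 0.0]
wrist_force: [0.4, 0.0, -1.7]
grip_width: 0.992
finger_force: 0.0
```

```bash
python3 -c "
from h import *; snap('w_box'); st()
a=[load(n)[0] for n in ('w_tray','w_box')]
cv2.imwrite('pics/m1.png',cv2.resize(np.hstack(a),(800,300)))
cv2.imwrite('pics/wb2.png',cv2.resize(a[1],(800,600),interpolation=cv2.INTER_CUBIC))"
```

```text
t 2.75 tcp [496.8 346.3 327.2] yaw -90.2 tilt 0.15 F [-0.1 -0.6 -0.8] g 0.998 ff 0.0 q [0.42 0.46 0.94 0.   1.74 1.99]
```

View pics/wb2.png

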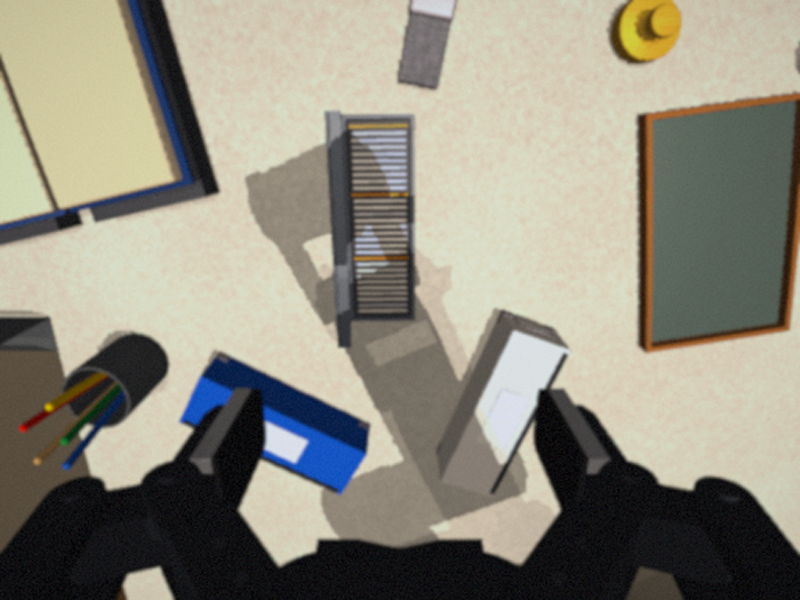

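View pics/w_tray.png

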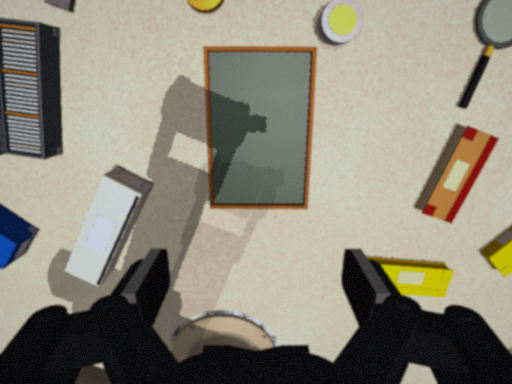

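The wrist view over the box (enlarged) shows its −y rim corners at (413,116) and (413,319), and the lid's free edge at x≈338 from (337,113) to (344,346). The tray view shows the rim corners at (205,47), (315,48), (308,208) and (211,208), the tin at (342,20) and the red-and-tan ledger at (459,173).

Run:
```python
from h import *
np.set_printoptions(precision=1,suppress=True)
im,c=load("w_tray"); hsv=cv2.cvtColor(im,cv2.COLOR_BGR2HSV).astype(int); H,S,V=hsv[...,0],hsv[...,1],hsv[...,2]
def blob(m,b):
    x,y,w,h=b; k,l,s,_=cv2.connectedComponentsWithStats(m[y:y+h,x:x+w].astype(np.uint8)); i=1+s[1:,4].argmax(); v,u=np.where(l==i); return np.c_[u+x,v+y]
orange=(S>110)&((H<20)|(H>165))
def rect(P,z): return cv2.minAreaRect(onz("",cv2.convexHull(P.astype(np.int32))[:,0],z,c).astype(np.float32))
print("tray rim",rect(blob(orange,(190,35,140,185)),18))
felt=(H>35)&(H<110)&(S>20)
print("felt",rect(blob(felt,(200,40,125,175)),6))
print("ledger",rect(blob(orange,(410,115,95,115)),28))
print("tin",onz("",[blob((S>90)&(H>20)&(H<40),(315,0,55,50)).mean(0)],40,c))
s=512/800; _,c=load("w_box")
print("box rim",onz("",np.array([(413.5,115.5),(414,320)])*s,50,c))
print("rim other top (346,116)",onz("",np.array([(346,116)])*s,50,c))
print("lid top",onz("",np.array([(328,112),(346,113),(338,346),(350,346)])*s,116,c))
print("lid base outer right bottom",onz("",np.array([(352,318)])*s,50,c))
print("white",onz("",np.array([(500,310),(566,350)])*s,62,c),onz("",np.array([(500,312)])*s,62,c))
print("weight brush",onz("",np.array([(645,30)])*s,20,c),onz("",np.array([(400,80),(437,87)])*s,10,c))
print("book",onz("",np.array([(215,190),(130,0)])*s,20,c))
```

```text
tray rim ((488.59613037109375, 1.6785430908203125), (257.7976989746094, 168.64657592773438), 8.957986831665039)
felt ((488.2546691894531, 1.2404861450195312), (243.7221221923828, 155.04336547851562), 9.149338722229004)
ledger ((474.94976806640625, -340.5224914550781), (62.80708312988281, 158.2310791015625), 80.4463119506836)
tin [[667.4 -86.2]]
box rim [[598.5 334.4]
 [400.4 332.5]]
rim other top (346,116) [[598.3 395.5]]
lid top [[598.5 402.5]
 [597.7 388.6]
 [401.2 402.8]
 [401.2 392. ]]
lid base outer right bottom [[402.8 396.3]]
white [[415.6 247.1]
 [371.4 175.6]] [[413.4 247. ]]
weight brush [[678.1 117.4]] [[632.8 346.5]
 [626.5 310.6]]
book [[530.2 534.1]
 [705.1 595.7]]
```

>>> {"name": "play_rows", "arguments": {
  "rows": [
    [[0, -2.2, 3.3], [0, 0, 0], 0],
    [[0.1, -4.4, 6.6], [0, 0, 0], 0],
    [[0.2, -6.6, 10], [0, 0, 0], 0],
    [[0.2, -8.8, 13.4], [0, 0, 0], 0],
    [[0.2, -10.9, 16.7], [0, 0, 0], 0]
  ]
}}

```text
time: 3.17
tool_pos: [499.9, 452.9, 160.3]
ee_rot: [1.0, -0.004, -0.0, 0.0]
wrist_force: [0.6, -0.1, 1.0]
grip_width: 0.294
finger_force: 0.0
```

>>> {"name": "play_rows", "arguments": {
  "rows": [
    [[0, 0, 2.2], [0, 0, 0], 0],
    [[0, 0, 4.5], [0, 0, 0], 0],
    [[0, 0, 6.5], [0, 0, 0], 0],
    [[0, 0.5, 6.5], [0, 0, 0], 0],
    [[0, 1.5, 6.5], [0, 0, 0], 0]
  ]
}}

```text
time: 3.58
tool_pos: [499.3, 437.3, 96.5]
ee_rot: [1.0, -0.003, -0.001, 0.001]
wrist_force: [0.8, 0.6, 0.6]
grip_width: 0.0
finger_force: 0.0
```

```bash
python3 -c "
from h import *; st()"
```

```text
t 3.58 tcp [499.3 437.3  96.5] yaw -90.4 tilt 0.11 F [0.8 0.6 0.6] g 0.0 ff 0.0 q [ 0.54  0.7   1.15 -0.    1.3   2.12]
```

>>> {"name": "play_rows", "arguments": {
  "rows": [
    [[0, 0.8, 0], [0, 0, 0], 0],
    [[0, 1.5, 0], [0, 0, 0], 0],
    [[0, 2.1, 0], [0, 0, 0], 0],
    [[0, 2.7, 0], [0, 0, 0], 0],
    [[0, 3.3, 0], [0, 0, 0], 0]
  ]
}}

```text
time: 4.0
tool_pos: [499.0, 405.1, 97.6]
ee_rot: [1.0, -0.003, 0.0, -0.0]
wrist_force: [0.4, -0.2, -0.5]
grip_width: 0.003
finger_force: 0.0
```

>>> {"name": "play_rows", "arguments": {
  "rows": [
    [[0, 0.6, 0], [0, 0, 0], 0],
    [[0, 1.2, 0], [0, 0, 0], 0],
    [[0, 1.8, 0], [0, 0, 0], 0],
    [[0, 2.4, 0], [0, 0, 0], 0],
    [[0, 3.0, 0], [0, 0, 0], 0]
  ]
}}

```text
time: 4.42
tool_pos: [498.6, 375.2, 97.1]
ee_rot: [1.0, -0.003, -0.0, 0.0]
wrist_force: [-0.2, 0.1, 0.2]
grip_width: -0.003
finger_force: 0.0
```

```bash
python3 -c "
from h import *; st(); snap('s2','side')
im=cv2.imread('pics/s2.png'); cv2.imwrite('pics/s2c.png',cv2.resize(im[200:350,150:350],(800,600)))"
```

```text
t 4.42 tcp [498.6 375.2  97.1] yaw -90.3 tilt 0.01 F [-0.2  0.1  0.2] g -0.003 ff 0.0 q [ 0.46  0.61  1.3  -0.    1.23  2.03]
```

View pics/s2c.png

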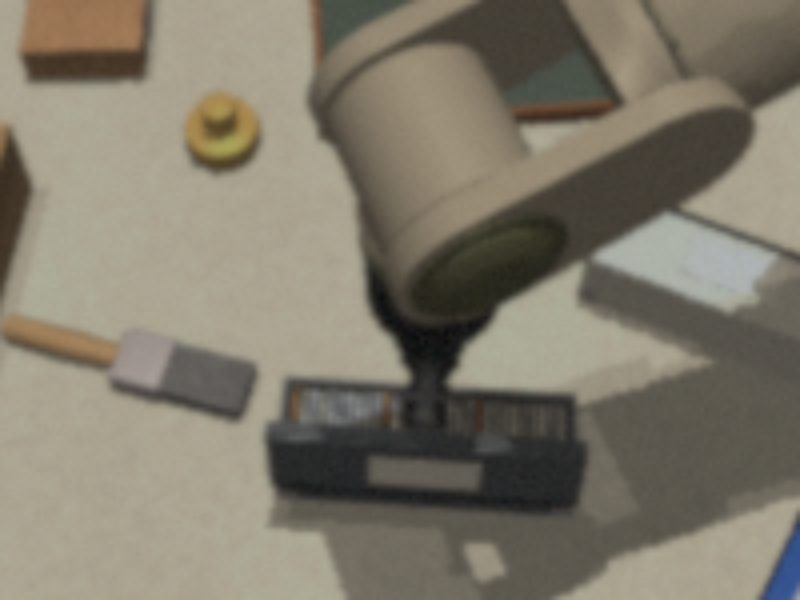

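Run:
```python
from h import *
np.set_printoptions(precision=1,suppress=True)
P=[(498.6,375,97),(498.6,390,97),(498.6,368,62),(499,405,116),(599,401,116),(599,401,105),(599,401,50),(599,335,50),(599,401,0)]
p=proj("side",P); print(np.c_[p,(p-[150,200])*4])
# triangulate lid corner & rim corner: scene/side/wrist
def tri(obs):
    A=np.zeros((3,3));b=np.zeros(3)
    for n,px,c in obs:
        o,d=rays(n,[px],c); d=d[0]/np.linalg.norm(d[0]); M=np.eye(3)-np.outer(d,d); A+=M;b+=M@o
    return np.linalg.solve(A,b)
_,cw=load("w_box"); s=512/800
print("lid corner +x outer",tri([("side",(217,307),None),("scene",(310+155/4,190+205/4),None)]),tri([("side",(217,307),None),("w",(328*s,112*s),cw)]))
print("rim corner +x -y",tri([("side",(222,295),None),("scene",(330.5,244.5),None)]),tri([("side",(222,295),None),("w",(413.5*s,115.5*s),cw)]))
```

```text
[[256.2 303.3 424.7 413.4]
 [255.8 309.  423.3 436.1]
 [256.1 306.2 424.5 424.7]
 [255.4 311.9 421.6 447.4]
 [215.3 307.2 261.4 429. ]
 [215.7 309.  262.7 436. ]
 [217.2 317.2 268.7 468.9]
 [220.3 293.7 281.4 374.6]
 [218.4 324.1 273.7 496.4]]
lid corner +x outer [594.6 399.1 117.5] [596.4 401.7 119.7]
rim corner +x -y [593.7 340.   52.7] [597.1 333.8  38.6]
```

The lid still appears upright at crop row 425, with slides visible, while the finger tip sits at (425,425). I'll look from the other cameras.

```bash
python3 -c "
from h import *; st(); a,_=snap('w3'); b,_=snap('sc3','scene'); st()
b=cv2.resize(b[185:275,305:385],(400,450),interpolation=cv2.INTER_CUBIC); a=cv2.resize(a,(400,300))
m=np.zeros((450,800,3),np.uint8); m[:300,:400]=a; m[:,400:]=b; cv2.imwrite('pics/m3.png',m)"
```

```text
t 4.47 tcp [498.7 374.3  97.1] yaw -90.3 tilt 0.03 F [ 1.3 -0.1  0.8] g -0.001 ff 0.0 q [ 0.46  0.61  1.3  -0.    1.23  2.03]
t 4.57 tcp [498.7 375.5  97.2] yaw -90.3 tilt 0.0 F [-0.6  0.1  0.1] g 0.001 ff 0.0 q [0.46 0.61 1.3  0.   1.23 2.03]
```

View pics/m3.png

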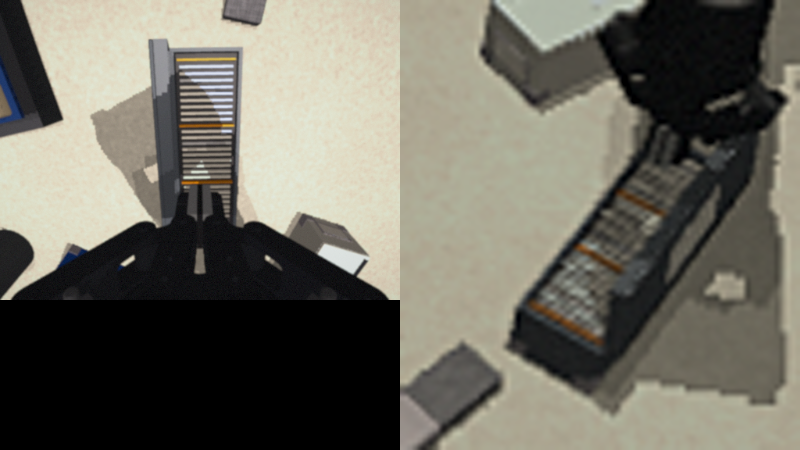

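Run:
```python
from h import *
np.set_printoptions(precision=1,suppress=True)
P=[(498.6,375,97),(498.6,389,97),(498.6,360,97),(499,401,116),(599,401,116),(599,401,50),(599,335,50),(399,401,116),(399,335,50)]
p=proj("scene",P); print(np.c_[p,(p-[305,185])*5+[400,0]])
_,c=load("w3"); p=proj("",P,c); print(p/1.28)
for n in ("w_box","w3"):
    im,c=load(n)
    p=[(328,112),(346,113)] if n=="w_box" else None
s=1.28; print("lid now: +x end", onz("",np.array([(150,40),(167,41)])*s,116,c),"rim",onz("",np.array([(243,47),(178,49)])*s,50,c))
```

```text
[[355.5 223.8 652.6 194. ]
 [359.2 225.8 670.9 203.8]
 [351.6 221.7 633.1 183.5]
 [363.4 223.9 692.  194.6]
 [348.8 243.1 619.1 290.3]
 [345.4 255.1 601.8 350.5]
 [328.2 245.2 516.2 301. ]
 [376.7 206.4 758.4 106.9]
 [356.4 210.3 657.  126.3]]
[[197.9 173.2]
 [181.1 173.3]
 [215.9 173.1]
 [163.4 183.3]
 [155.4  40. ]
 [168.3  48.7]
 [241.9  48.3]
 [169.9 282.5]
 [233.3 234.8]]
lid now: +x end [[599.  404.4]
 [598.3 393.7]] rim [[600.1 334.1]
 [598.7 392.3]]
```

The projected TCP (198,173 in the wrist crop) falls below where the tips seem to end (about row 190), so the tips may have passed over the lid edge. I'll go back behind the lid and push about 22 mm lower.

>>> {"name": "play_rows", "arguments": {
  "rows": [
    [[0, 0, -3.0], [0, 0, 0], 0],
    [[0, -1.5, -5.5], [0, 0, 0], 0],
    [[0, -4.5, -6.5], [0, 0, 0], 0],
    [[0, -7.5, -5], [0, 0, 0], 0],
    [[0, -7.5, -2], [0, 0, 0], 0]
  ]
}}

```text
time: 4.98
tool_pos: [499.9, 456.5, 120.8]
ee_rot: [1.0, -0.001, 0.004, -0.003]
wrist_force: [0.1, 0.6, -0.8]
grip_width: 0.007
finger_force: 0.0
```

>>> {"name": "play_rows", "arguments": {
  "rows": [
    [[0, 0, 2.2], [0, 0, 0], 0],
    [[0, 0, 4.2], [0, 0, 0], 0],
    [[0, 1, 4.2], [0, 0, 0], 0],
    [[0, 1.7, 4.2], [0, 0, 0], 0],
    [[0, 2.3, 4.2], [0, 0, 0], 0]
  ]
}}

```text
time: 5.4
tool_pos: [499.1, 427.6, 75.5]
ee_rot: [1.0, -0.003, 0.0, -0.0]
wrist_force: [-0.0, -0.0, 0.9]
grip_width: -0.0
finger_force: 0.0
```

>>> {"name": "play_rows", "arguments": {
  "rows": [
    [[0, 0.6, 0], [0, 0, 0], 0],
    [[0, 1.2, 0], [0, 0, 0], 0],
    [[0, 1.8, 0], [0, 0, 0], 0],
    [[0, 2.4, 0], [0, 0, 0], 0],
    [[0, 3.0, 0], [0, 0, 0], 0]
  ]
}}

```text
time: 5.82
tool_pos: [498.8, 397.3, 75.4]
ee_rot: [1.0, -0.003, 0.0, -0.0]
wrist_force: [0.0, 0.6, 0.5]
grip_width: -0.001
finger_force: 0.1
```

```bash
python3 -c "
from h import *; st(); a,_=snap('w4'); b,_=snap('sc4','scene'); st()
b=cv2.resize(b[185:275,305:385],(400,450),interpolation=cv2.INTER_CUBIC); a=cv2.resize(a[0:300,150:350],(400,600))
m=np.zeros((600,800,3),np.uint8); m[:600,:400]=a; m[:450,400:]=b; cv2.imwrite('pics/m4.png',m)"
```

```text
t 5.82 tcp [498.8 397.3  75.4] yaw -90.3 tilt 0.02 F [0.  0.6 0.5] g -0.001 ff 0.1 q [0.49 0.66 1.27 0.   1.21 2.07]
t 5.92 tcp [498.9 396.9  75.3] yaw -90.4 tilt 0.01 F [ 0.4 -0.5 -0. ] g 0.004 ff 0.0 q [ 0.49  0.66  1.27 -0.    1.21  2.07]
```

View pics/m4.png

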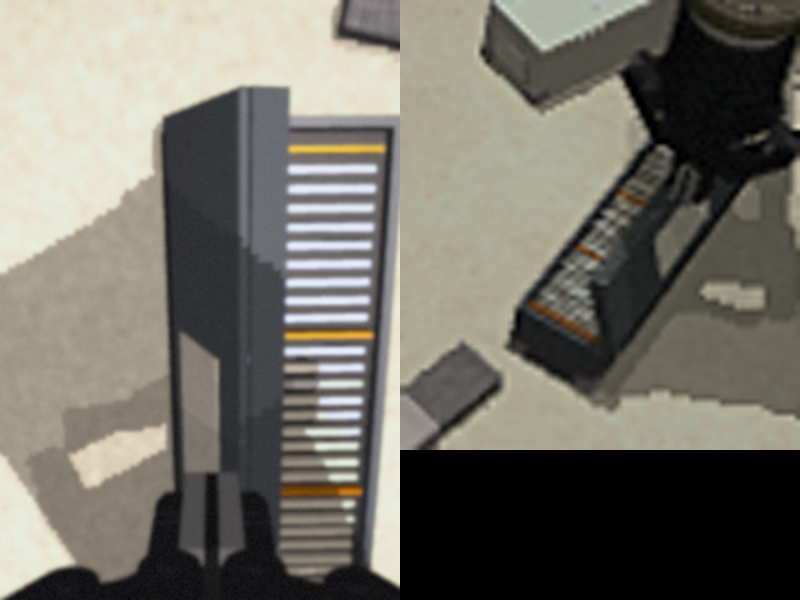

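The lid is now tilting inward, with its free edge at crop x≈265 and the fingers against its outer face at (210,475). I'll keep pushing.

>>> {"name": "play_rows", "arguments": {
  "rows": [
    [[0, 0.6, 0], [0, 0, 0], 0],
    [[0, 1.2, 0], [0, 0, 0], 0],
    [[0, 1.8, 0], [0, 0, 0], 0],
    [[0, 2.4, 0], [0, 0, 0], 0],
    [[0, 3.0, 0], [0, 0, 0], 0]
  ]
}}

```text
time: 6.33
tool_pos: [498.6, 367.1, 75.1]
ee_rot: [1.0, -0.003, -0.0, 0.0]
wrist_force: [-0.3, -0.7, -0.6]
grip_width: -0.0
finger_force: 0.0
```

Run:
```python
from h import *
np.set_printoptions(precision=1,suppress=True)
_,c=load("w4"); s=np.array([498.8,397.3,75.4])
for z in (0,10,20,30,40): print(z,proj("",[s+[0,0,z]],c))
print("observed tip ~",(150+210/2,475/2))
st()
im,c=snap("w5"); g=im.astype(int).max(2); 
for x in range(300,345,1): pass
row=60; print(im[100,170:340:4].mean(1).astype(int))
b,_=snap("sc5","scene"); a=cv2.resize(im[0:300,150:350],(400,600)); b=cv2.resize(b[185:275,305:385],(400,450),interpolation=cv2.INTER_CUBIC)
m=np.zeros((600,800,3),np.uint8); m[:600,:400]=a; m[:450,400:]=b; cv2.imwrite('pics/m5.png',m)
# slide brightness: count bright stripes over slide area
print("bright frac",(im[60:220,230:345].min(2)>170).mean(), (load("w4")[0][60:220,285:340].min(2)>170).mean())
```

```text
0 [[254.2 221.7]]
10 [[254.2 228.3]]
20 [[254.1 235.7]]
30 [[254.1 243.8]]
40 [[254. 253.]]
observed tip ~ (255.0, 237.5)
t 6.33 tcp [498.6 367.1  75.1] yaw -90.3 tilt 0.0 F [-0.3 -0.7 -0.6] g -0.0 ff 0.0 q [ 0.5  0.6  1.3 -0.   1.2  2. ]
[220 223 220 225  87  65  68  66  68  68  67  66  68  68  68 106  82  77
  74  72  98 111 108 111 119 119 119 123 131 130 129 109  73 157 217 221
 220 220 219 217 213 220 218]
bright frac 0.41244565217391305 0.2434090909090909
```

>>> {"name": "play_rows", "arguments": {
  "rows": [
    [[0, 0.2, 0.3], [0, 0, 0], 0],
    [[0, 0.2, 0.6], [0, 0, 0], 0],
    [[0, 0.2, 0.9], [0, 0, 0], 0],
    [[0, 0.2, 1.2], [0, 0, 0], 0],
    [[0, 0.2, 1.2], [0, 0, 0], 0]
  ]
}}

```text
time: 6.85
tool_pos: [498.6, 365.7, 62.5]
ee_rot: [1.0, -0.003, -0.0, 0.0]
wrist_force: [1.4, -1.3, 1.7]
grip_width: 0.002
finger_force: 1.4
```

>>> {"name": "play_rows", "arguments": {
  "rows": [
    [[0, 0, 0.2], [0, 0, 0], 0],
    [[0, 0, 0.4], [0, 0, 0], 0],
    [[0, 0, 0.6], [0, 0, 0], 0],
    [[0, 0, 0.8], [0, 0, 0], 0],
    [[0, 0, 0.8], [0, 0, 0], 0]
  ]
}}

```text
time: 7.27
tool_pos: [498.4, 365.7, 54.5]
ee_rot: [1.0, -0.003, -0.0, 0.0]
wrist_force: [1.9, -1.8, 0.7]
grip_width: -0.001
finger_force: 1.0
```

Run:
```python
from h import *
st(); print(bot.grip_depth)
im,c=snap("w6"); b,_=snap("sc6","scene"); a=cv2.resize(im[0:300,150:350],(400,600)); b=cv2.resize(b[185:275,305:385],(400,450),interpolation=cv2.INTER_CUBIC)
m=np.zeros((600,800,3),np.uint8); m[:600,:400]=a; m[:450,400:]=b; cv2.imwrite('pics/m6.png',m)
```

```text
t 7.27 tcp [498.4 365.7  54.5] yaw -90.3 tilt 0.04 F [ 1.9 -1.8  0.7] g -0.001 ff 1.0 q [ 0.44  0.64  1.36 -0.    1.14  2.02]
18.700000000000003
```

View pics/m6.png

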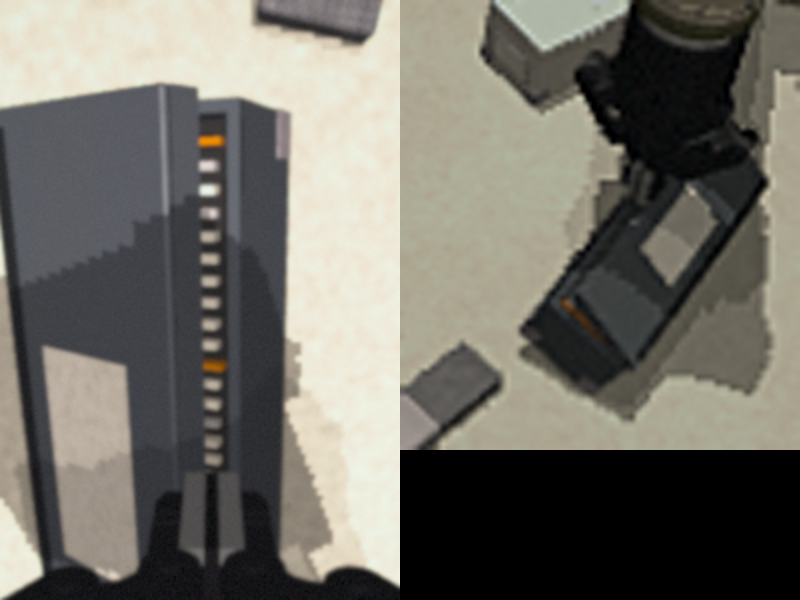

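The lid is about half shut, with its free edge at crop x≈180 resting against the fingers at (210,475), which now sit past that edge. I'll lift clear so the lid can sink.

>>> {"name": "play_rows", "arguments": {
  "rows": [
    [[0, 0.3, -1.0], [0, 0, 0], 0],
    [[0, 0.3, -3.5], [0, 0, 0], 0],
    [[0, 0.3, -7.0], [0, 0, 0], 0],
    [[0, 0, -11], [0, 0, 0], 0],
    [[0, 0, -15], [0, 0, 0], 0]
  ]
}}

```text
time: 7.78
tool_pos: [497.7, 366.0, 207.4]
ee_rot: [1.0, -0.003, -0.0, -0.0]
wrist_force: [0.8, -0.2, -0.3]
grip_width: -0.001
finger_force: 0.0
```

>>> {"name": "play_rows", "arguments": {
  "rows": [
    [[0, 0, -3], [0, 0, 0], 0],
    [[0, 0, -3], [0, 0, 0], 0],
    [[0, 0, -3], [0, 0, 0], 0],
    [[0, 0, -3], [0, 0, 0], 0],
    [[0, 0, -3], [0, 0, 0], 0]
  ]
}}

```text
time: 8.2
tool_pos: [497.9, 365.5, 233.6]
ee_rot: [1.0, -0.003, -0.001, 0.001]
wrist_force: [0.3, 0.4, 1.1]
grip_width: 0.003
finger_force: 0.0
```

Run:
```python
from h import *
st(); im,c=snap("w7"); m=cv2.resize(im,(640,480)); b,_=snap("sc7","scene"); d,_=snap("sd7","side")
# dark blob of box
V=im.max(2); m=(V<125).astype(np.uint8); 
p=proj("",[(499,368,62)],c)[0]; print("pred centre px",p)
k,l,s,cc=cv2.connectedComponentsWithStats(m); 
x,y=int(p[0]),int(p[1])
for i in range(1,k):
    if s[i,4]>1500: print(s[i],cc[i])
print("bright slides in box", ((im[y-80:y+60,x-25:x+25].min(2)>160)).mean())
for r in (y-60,y-30,y,y+20): print(r,im[r,x-60:x+62:4].mean(1).astype(int))
```

```text
t 8.2 tcp [497.9 365.5 233.6] yaw -90.3 tilt 0.18 F [0.3 0.4 1.1] g 0.003 ff 0.0 q [0.44 0.5  1.11 0.   1.53 2.02]
pred centre px [252.37478552 160.508496  ]
[   0    0  128  164 6402] [79.60278038 83.8684786 ]
[ 458   69   54  179 8394] [486.88479867 160.05349059]
[    0    75   498   309 52483] [223.35935446 308.52729455]
bright slides in box 0.08528571428571428
100 [200 152 137 136 142 136 138 133 132  43  64  80  90 132 139 137 139 141
 142 143 143 147 144 170 209 208 209 205 207 207 204]
130 [133 133 135 141 136 135 139 143 138  47  49  78 107 141 152 154 154 208
 212 212 137 137 140 166 209 211 208 210 210 210 213]
160 [141 138 132 138 136 134 135 134 135  90  35  76  87 177 170 169 175 174
 170 176 129 130 131 199 213 213 209 213 211 213 210]
180 [139 210 209 196 184 188 190 191 184 105  61  99 111 221 218 182 139 143
 138 138  56  79 109 174 201 211 215 213 214 212 215]
```

Run:
```python
from h import *
np.set_printoptions(precision=1,suppress=True)
def orange(im,b):
    x,y,w,h=b; q=cv2.cvtColor(im[y:y+h,x:x+w],cv2.COLOR_BGR2HSV).astype(int); return ((q[...,1]>110)&(q[...,0]>5)&(q[...,0]<25)).sum()
for n,b in (("scene0",(320,200,60,65)),("sc7",(320,200,60,65)),("side0",(212,285,90,45)),("sd7",(212,285,90,45)),("w_box",(200,65,75,150)),("w7",(215,70,75,150))):
    print(n,orange(cv2.imread(f"pics/{n}.png"),b))
b=cv2.imread("pics/sc7.png"); d=cv2.imread("pics/sd7.png"); w=cv2.imread("pics/w7.png")
m=np.zeros((600,800,3),np.uint8); m[:300,:400]=cv2.resize(b[190:265,310:410],(400,300)); m[300:,:400]=cv2.resize(d[265:340,207:307],(400,300)); m[:600,400:]=cv2.resize(w[60:360,150:350],(400,600)); cv2.imwrite("pics/m7.png",m)
```

```text
scene0 47
sc7 0
side0 1
sd7 0
w_box 293
w7 0
```

View pics/m7.png

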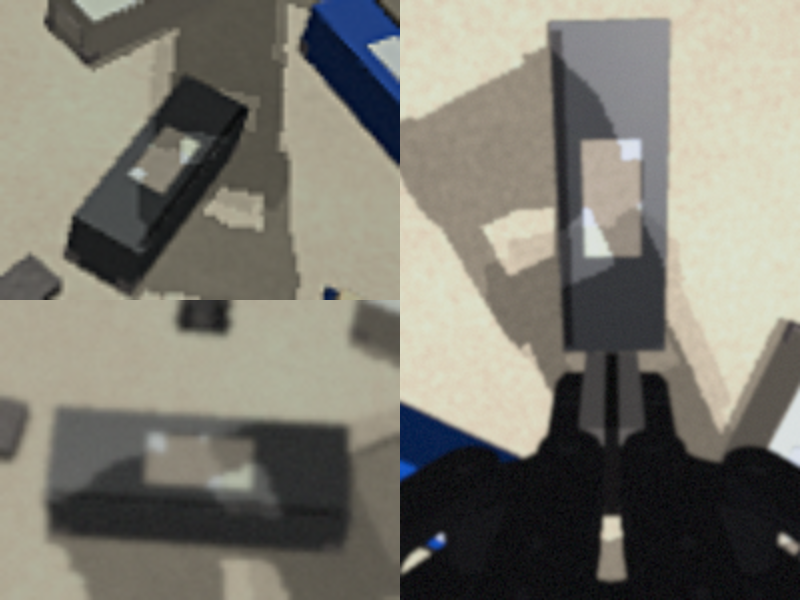

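The lid is shut: the label shows at wrist crop (611,198) and no slides or dividers are visible. I'll touch the lid lightly to find the true tip height and press it closed.

>>> {"name": "play_rows", "arguments": {
  "rows": [
    [[0, 0, 4.0], [0, 0, 0], 0],
    [[0, 0, 8.0], [0, 0, 0], 0],
    [[0, 0, 12.0], [0, 0, 0], 0],
    [[0, 0, 15.5], [0, 0, 0], 0],
    [[0, 0, 16.8], [0, 0, 0], 0]
  ]
}}

```text
time: 8.77
tool_pos: [495.8, 364.4, 61.2]
ee_rot: [1.0, -0.003, -0.004, 0.002]
wrist_force: [-0.2, -0.0, -0.1]
grip_width: 0.0
finger_force: 0.0
```

>>> {"name": "play_rows", "arguments": {
  "rows": [
    [[0, 0, 0.2], [0, 0, 0], 0],
    [[0, 0, 0.4], [0, 0, 0], 0],
    [[0, 0, 0.6], [0, 0, 0], 0],
    [[0, 0, 0.8], [0, 0, 0], 0],
    [[0, 0, 1.0], [0, 0, 0], 0]
  ]
}}

```text
time: 9.18
tool_pos: [499.1, 366.1, 58.2]
ee_rot: [1.0, -0.003, 0.001, -0.0]
wrist_force: [-0.0, 0.4, -0.5]
grip_width: 0.001
finger_force: 0.0
```

>>> {"name": "play_rows", "arguments": {
  "rows": [
    [[0, 0, 0.2], [0, 0, 0], 0],
    [[0, 0, 0.4], [0, 0, 0], 0],
    [[0, 0, 0.6], [0, 0, 0], 0],
    [[0, 0, 0.8], [0, 0, 0], 0],
    [[0, 0, 1.0], [0, 0, 0], 0]
  ]
}}

```text
time: 9.6
tool_pos: [498.6, 365.8, 46.9]
ee_rot: [1.0, -0.003, 0.0, -0.0]
wrist_force: [0.2, -0.0, -0.0]
grip_width: 0.002
finger_force: 0.0
```

>>> {"name": "play_rows", "arguments": {
  "rows": [
    [[0, 0, 0.1], [0, 0, 0], 0],
    [[0, 0, 0.2], [0, 0, 0], 0],
    [[0, 0, 0.3], [0, 0, 0], 0],
    [[0, 0, 0.4], [0, 0, 0], 0],
    [[0, 0, 0.5], [0, 0, 0], 0]
  ]
}}

```text
time: 10.02
tool_pos: [498.6, 365.8, 42.1]
ee_rot: [1.0, -0.003, 0.0, -0.0]
wrist_force: [0.4, 0.7, 1.0]
grip_width: 0.002
finger_force: 0.0
```

>>> {"name": "play_rows", "arguments": {
  "rows": [
    [[0, 0, 0.1], [0, 0, 0], 0],
    [[0, 0, 0.2], [0, 0, 0], 0],
    [[0, 0, 0.3], [0, 0, 0], 0],
    [[0, 0, 0.4], [0, 0, 0], 0],
    [[0, 0, 0.5], [0, 0, 0], 0]
  ]
}}

```text
time: 10.43
tool_pos: [498.6, 365.8, 37.0]
ee_rot: [1.0, -0.003, 0.0, -0.0]
wrist_force: [-0.1, -0.3, -0.1]
grip_width: 0.0
finger_force: 0.0
```

>>> {"name": "play_rows", "arguments": {
  "rows": [
    [[0, 0, 0.1], [0, 0, 0], 0],
    [[0, 0, 0.2], [0, 0, 0], 0],
    [[0, 0, 0.3], [0, 0, 0], 0],
    [[0, 0, 0.4], [0, 0, 0], 0],
    [[0, 0, 0.5], [0, 0, 0], 0]
  ]
}}

```text
time: 10.85
tool_pos: [498.6, 365.8, 32.0]
ee_rot: [1.0, -0.003, 0.0, -0.0]
wrist_force: [-1.3, -0.5, -0.2]
grip_width: -0.001
finger_force: 0.0
```

Run:
```python
from h import *
st(); K,D,E=cam("wrist"); s=bot.read_state(); q=R.from_quat(s["ee_rot"]); print("cam in tool",q.inv().apply(E[:3,3]-s["tool_pos"]))
im,c=snap("w8"); d,_=snap("sd8","side"); b,_=snap("sc8","scene")
```

```text
t 10.85 tcp [498.6 365.8  32. ] yaw -90.3 tilt 0.0 F [-1.3 -0.5 -0.2] g -0.001 ff 0.0 q [ 0.44  0.67  1.38 -0.    1.09  2.02]
cam in tool [  81.8100911     0.49582821 -181.82868383]
```

Run:
```python
from h import *
np.set_printoptions(precision=1,suppress=True)
im,c=load("w8"); s=np.array([498.6,365.8,32.])
for h in (0,20,25,30,35,40): print(h,proj("",[s+[0,0,h],s+[11,0,h],s+[11,11,h]],c).ravel())
print(im[200:270:2,247].mean(1).astype(int)); print(im[200:270:2,254].mean(1).astype(int))
print("row 245",im[245,225:285].mean(1).astype(int))
```

```text
0 [254.3 221.6 254.2 205.8 236.9 205.9]
20 [254.2 235.6 254.1 218.4 235.  218.5]
25 [254.2 239.5 254.  222.  234.4 222.1]
30 [254.1 243.7 254.  225.7 233.8 225.8]
35 [254.1 248.2 254.  229.8 233.2 229.8]
40 [254.1 252.8 253.9 234.  232.6 234.1]
[182 178 181 187 189 187 186 187 179 158 150 155 151 153 153 155 154 149
 103  73  74  73  73  73  73  73  72  70  73  69  72  74  73  71  75]
[187 186 187 182 182 186 189 185 180 155 151 152 148 151 156 154 151 147
  86  18  19  15  19  20  19  16  16  16  13  21  16  18   7  15  20]
row 245 [ 83 115 143 151 154 153 144 134 116 112 109 110 109 104 108 102  98  83
  74  71  73  71  75  70  72  73  66  50  27  13  17  16  20  32  59  67
  73  73  74  71  72  71  74  79  89 100 107 105 106 107 105 110 111 121
 135 147 153 153 153 151]
```

>>> {"name": "play_rows", "arguments": {
  "rows": [
    [[0, 0, 0.15], [0, 0, 0], 0],
    [[0, 0, 0.3], [0, 0, 0], 0],
    [[0, 0, 0.45], [0, 0, 0], 0],
    [[0, 0, 0.6], [0, 0, 0], 0],
    [[0, 0, 0.6], [0, 0, 0], 0]
  ]
}}

```text
time: 11.42
tool_pos: [498.4, 365.7, 25.7]
ee_rot: [1.0, -0.003, -0.0, 0.0]
wrist_force: [0.1, 0.2, -0.2]
grip_width: 0.004
finger_force: 0.0
```

>>> {"name": "play_rows", "arguments": {
  "rows": [
    [[0, 0, 0.1], [0, 0, 0], 0],
    [[0, 0, 0.2], [0, 0, 0], 0],
    [[0, 0, 0.3], [0, 0, 0], 0],
    [[0, 0, 0.4], [0, 0, 0], 0],
    [[0, 0, 0.4], [0, 0, 0], 0]
  ]
}}

```text
time: 11.83
tool_pos: [498.6, 365.8, 22.8]
ee_rot: [1.0, -0.003, 0.0, -0.0]
wrist_force: [-2.7, -1.0, 5.2]
grip_width: -0.0
finger_force: 3.1
```

Contact came at a reported TCP z≈23 on the 62 mm lid, so the real tips sit about 39 mm above the reported TCP. I'll offset all heights by that. Next is the box pose from the w7 corners.

Run:
```python
from h import *
np.set_printoptions(precision=1,suppress=True)
im,c=load("w7"); px=np.array([(550,18),(668,19),(664,350),(565,352)]); px=(px-[400,0])/2+[150,60]
print(onz("",px,62,c)); 
lab=np.array([(581,140),(640,140),(641,257),(583,257)]); q=onz("",(lab-[400,0])/2+[150,60],62,c); print(q,q.mean(0))
# side: corners of top in m7 lower-left panel
sp=np.array([(52,408),(347,425),(348,512),(48,497)]); q=onz("side",(sp-[0,300])/4+[207,265],62); print(q,q.mean(0))
```

```text
[[600.8 396.9]
 [600.  332.9]
 [401.1 330.7]
 [400.1 394.4]]
[[534.8 381.3]
 [534.7 347.5]
 [464.1 346.2]
 [464.3 381.5]] [499.5 364.1]
[[599.1 335.7]
 [399.2 332.6]
 [398.8 392.2]
 [593.9 397.3]] [497.7 364.4]
```

Run:
```python
from h import *
st(); print(go((499.5,364,60),-89.3), go((499.5,364,-28),-89.3))
```

```text
t 11.83 tcp [498.6 365.8  22.8] yaw -90.3 tilt 0.02 F [-2.7 -1.   5.2] g -0.0 ff 3.1 q [ 0.44  0.68  1.39 -0.    1.07  2.02]
(array([ 0.09,  0.18, -3.72]), array([-0., -0., -1.])) (array([0.09, 0.18, 5.08]), array([-0., -0., -1.]))
```

>>> {"name": "play_rows", "arguments": {
  "rows": [
    [[0.1, 0.2, -2], [0, 0, -1], 8.5],
    [[0.1, 0.2, -3.8], [0, 0, -1], 8.5],
    [[0.1, 0.2, -3.8], [0, 0, -1], 8.5],
    [[0.1, 0.2, -3.8], [0, 0, -1], 8.5],
    [[0.1, 0.2, -3.8], [0, 0, -1], 8.5]
  ]
}}

```text
time: 12.25
tool_pos: [499.1, 363.6, 59.2]
ee_rot: [1.0, 0.006, -0.001, 0.0]
wrist_force: [0.2, -0.4, -0.2]
grip_width: 0.709
finger_force: 0.0
```

>>> {"name": "play_rows", "arguments": {
  "rows": [
    [[0, 0, 0], [0, 0, 0], 8.5],
    [[0, 0, 1.5], [0, 0, 0], 8.5],
    [[0, 0, 3], [0, 0, 0], 8.5],
    [[0, 0, 4], [0, 0, 0], 8.5],
    [[0, 0, 5], [0, 0, 0], 8.5]
  ]
}}

```text
time: 12.67
tool_pos: [499.1, 363.6, 8.6]
ee_rot: [1.0, 0.006, -0.001, 0.0]
wrist_force: [1.3, 0.2, -0.6]
grip_width: 0.995
finger_force: 0.0
```

Run:
```python
from h import *
st(); im,c=snap("w9")
# side rows: print finger/box columns along a row
for r in (215,230,245): print(r,im[r,170:340:4].mean(1).astype(int))
```

```text
t 12.67 tcp [499.1 363.6   8.6] yaw -89.3 tilt 0.09 F [ 1.3  0.2 -0.6] g 0.995 ff 0.0 q [0.44 0.7  1.4  0.   1.05 2.  ]
215 [158 158 149  60  36  37  43  81  82  79  80 119 196 196 190 196 199 193
 196 198 196 188 183 197 194 198 194 194 189 181 115  75  64  69  67  67
  67  64  74 154 158 154 152]
230 [128 131 129  92  37  35  37  80  83  82  82  89 193 195 196 195 188 157
 159 159 157 160 194 192 194 194 199 187 157 154  83  65  64  65  64  68
  66  65 115 213 215 211 215]
245 [123 126 126 114  34  40  32  61  67  65  65  66 159 160 158 156 156 159
 161 160 158 157 155 157 160 160 155 158 154 155  65  62  60  68  61  65
  64  64 179 209 207 206 214]
```

>>> {"name": "play_rows", "arguments": {
  "rows": [
    [[0, 0, 0.5], [0, 0, 0], 8.5],
    [[0, 0, 1.0], [0, 0, 0], 8.5],
    [[0, 0, 1.5], [0, 0, 0], 8.5],
    [[0, 0, 2.0], [0, 0, 0], 8.5],
    [[0, 0, 2.0], [0, 0, 0], 8.5]
  ]
}}

```text
time: 13.13
tool_pos: [499.1, 363.6, -10.8]
ee_rot: [1.0, 0.006, -0.001, 0.0]
wrist_force: [-0.6, -0.4, 0.6]
grip_width: 0.994
finger_force: 0.0
```

>>> {"name": "play_rows", "arguments": {
  "rows": [
    [[0, 0, 0.5], [0, 0, 0], 8.5],
    [[0, 0, 1.0], [0, 0, 0], 8.5],
    [[0, 0, 1.5], [0, 0, 0], 8.5],
    [[0, 0, 1.7], [0, 0, 0], 8.5],
    [[0, 0, 1.7], [0, 0, 0], 8.5]
  ]
}}

```text
time: 13.55
tool_pos: [499.2, 363.6, -27.6]
ee_rot: [1.0, 0.006, -0.0, 0.0]
wrist_force: [-0.7, 0.1, 0.4]
grip_width: 0.995
finger_force: 0.0
```

Clear on both sides. Now I'll grip.

>>> {"name": "play_rows", "arguments": {
  "rows": [
    [[0, 0, 0], [0, 0, 0], 6.2],
    [[0, 0, 0], [0, 0, 0], 6.2],
    [[0, 0, 0], [0, 0, 0], 6.2],
    [[0, 0, 0], [0, 0, 0], 6.2],
    [[0, 0, 0], [0, 0, 0], 6.2]
  ],
  "grip_force": 35
}}

```text
time: 13.97
tool_pos: [499.8, 364.1, -26.5]
ee_rot: [1.0, 0.006, 0.0, -0.0]
wrist_force: [0.8, 1.6, 2.8]
grip_width: 0.772
finger_force: 41.8
```

>>> {"name": "play_rows", "arguments": {
  "rows": [
    [[0, 0, -0.5], [0, 0, 0], 6.0],
    [[0, 0, -1.5], [0, 0, 0], 6.0],
    [[0, 0, -2.5], [0, 0, 0], 6.0],
    [[0, 0, -3.5], [0, 0, 0], 6.0],
    [[0, 0, -4.5], [0, 0, 0], 6.0]
  ]
}}

```text
time: 14.38
tool_pos: [499.6, 363.8, 19.4]
ee_rot: [1.0, 0.006, 0.0, -0.0]
wrist_force: [-0.0, 0.5, -5.4]
grip_width: 0.769
finger_force: 40.9
```

Run:
```python
from h import *
st(); print(go((488.4,1.5,40),-81))
```

```text
t 14.38 tcp [499.6 363.8  19.4] yaw -89.3 tilt 0.02 F [-0.   0.5 -5.4] g 0.769 ff 40.9 q [ 0.44  0.69  1.39 -0.    1.06  2.  ]
(array([-1.55, 36.21, -2.07]), array([-0. , -0. , -8.3]))
```

>>> {"name": "play_rows", "arguments": {
  "rows": [
    [[0, 0, -2.5], [0, 0, 0], 6.0],
    [[0, 0, -5.0], [0, 0, 0], 6.0],
    [[0, 1.5, -6], [0, 0, 0], 6.0],
    [[-0.1, 4, -6], [0, 0, 0], 6.0],
    [[-0.2, 7, -6], [0, 0, 0], 6.0]
  ]
}}

```text
time: 14.8
tool_pos: [498.5, 294.0, 79.8]
ee_rot: [1.0, 0.007, 0.001, -0.0]
wrist_force: [-0.0, -1.6, -5.8]
grip_width: 0.767
finger_force: 42.2
```

>>> {"name": "play_rows", "arguments": {
  "rows": [
    [[-0.1, 3, 0], [0, 0, -2], 6.0],
    [[-0.2, 6, 0], [0, 0, -4], 6.0],
    [[-0.4, 9, 0], [0, 0, -6], 6.0],
    [[-0.5, 12, 0], [0, 0, -8], 6.0],
    [[-0.6, 15, 0], [0, 0, -8.3], 6.0]
  ]
}}

```text
time: 15.22
tool_pos: [494.0, 142.4, 79.1]
ee_rot: [0.997, 0.079, 0.0, 0.0]
wrist_force: [0.7, -0.6, -5.6]
grip_width: 0.764
finger_force: 42.2
```

Run:
```python
from h import *
st(); print(go((488.4,1.5,80),-81))
```

```text
t 15.22 tcp [494.  142.4  79.1] yaw -80.9 tilt 0.06 F [ 0.7 -0.6 -5.6] g 0.764 ff 42.2 q [ 0.05  0.41  1.68 -0.    1.05  1.46]
(array([-2.78, 13.82, -0.09]), array([ 0. , -0.1,  0.1]))
```

>>> {"name": "play_rows", "arguments": {
  "rows": [
    [[-0.7, 3.5, 0], [0, 0, 0], 6.0],
    [[-1.4, 7, 0], [0, 0, 0], 6.0],
    [[-2.1, 10.5, 0], [0, 0, 0], 6.0],
    [[-2.8, 13.8, 0], [0, 0, 0], 6.0],
    [[-2.8, 13.8, 0], [0, 0, 0], 6.0]
  ]
}}

```text
time: 15.63
tool_pos: [488.3, -2.0, 79.1]
ee_rot: [0.997, 0.076, 0.001, 0.001]
wrist_force: [-1.1, 0.5, -6.0]
grip_width: 0.769
finger_force: 42.7
```

>>> {"name": "play_rows", "arguments": {
  "rows": [
    [[0, 0, 1.5], [0, 0, 0], 6.0],
    [[0, 0, 4], [0, 0, 0], 6.0],
    [[0, 0, 6.5], [0, 0, 0], 6.0],
    [[0, 0, 8], [0, 0, 0], 6.0],
    [[0, 0, 9], [0, 0, 0], 6.0]
  ]
}}

```text
time: 16.05
tool_pos: [487.5, 3.1, -12.8]
ee_rot: [0.997, 0.078, -0.001, -0.0]
wrist_force: [0.1, -0.1, -6.3]
grip_width: 0.769
finger_force: 42.8
```

Run:
```python
from h import *
st(); print(go((488.4,1.5,-20),-81))
```

```text
t 16.05 tcp [487.5   3.1 -12.8] yaw -81.0 tilt 0.08 F [ 0.1 -0.1 -6.3] g 0.769 ff 42.8 q [-0.23  0.51  1.83 -0.    0.81  1.18]
(array([0.06, 0.18, 0.72]), array([-0. ,  0.1, -0. ]))
```

>>> {"name": "play_rows", "arguments": {
  "rows": [
    [[0.1, 0.1, 0.2], [0, 0, 0], 6.0],
    [[0.1, 0.1, 0.4], [0, 0, 0], 6.0],
    [[0.1, 0.1, 0.5], [0, 0, 0], 6.0],
    [[0.1, 0.1, 0.6], [0, 0, 0], 6.0],
    [[0.1, 0.1, 0.65], [0, 0, 0], 6.0]
  ]
}}

```text
time: 16.47
tool_pos: [489.7, 2.1, -17.8]
ee_rot: [0.997, 0.078, 0.001, 0.0]
wrist_force: [-0.3, -0.1, -5.7]
grip_width: 0.767
finger_force: 42.8
```

>>> {"name": "play_rows", "arguments": {
  "rows": [
    [[0, 0, 0.05], [0, 0, 0], 6.0],
    [[0, 0, 0.1], [0, 0, 0], 6.0],
    [[0, 0, 0.15], [0, 0, 0], 6.0],
    [[0, 0, 0.15], [0, 0, 0], 6.0]
  ]
}}

```text
time: 16.8
tool_pos: [489.2, 2.2, -19.9]
ee_rot: [0.997, 0.078, 0.0, -0.0]
wrist_force: [-1.0, 0.0, -5.7]
grip_width: 0.769
finger_force: 42.8
```

>>> {"name": "play_rows", "arguments": {
  "rows": [
    [[0, 0, 0.05], [0, 0, 0], 6.0],
    [[0, 0, 0.1], [0, 0, 0], 6.0],
    [[0, 0, 0.15], [0, 0, 0], 6.0],
    [[0, 0, 0.2], [0, 0, 0], 6.0],
    [[0, 0, 0.2], [0, 0, 0], 6.0]
  ]
}}

```text
time: 17.22
tool_pos: [489.3, 2.2, -20.5]
ee_rot: [0.997, 0.078, 0.0, 0.0]
wrist_force: [-8.1, -1.1, 14.1]
grip_width: 0.771
finger_force: 45.1
```

Down in the tray. I'll release and lift.

>>> {"name": "play_rows", "arguments": {
  "rows": [
    [[0, 0, -0.1], [0, 0, 0], 6.8],
    [[0, 0, -0.1], [0, 0, 0], 7.2],
    [[0, 0, -0.1], [0, 0, 0], 8.0],
    [[0, 0, -0.1], [0, 0, 0], 8.5],
    [[0, 0, -0.1], [0, 0, 0], 8.5]
  ]
}}

```text
time: 17.63
tool_pos: [489.3, 2.2, -20.9]
ee_rot: [0.997, 0.078, 0.0, 0.0]
wrist_force: [-0.1, -0.4, 0.5]
grip_width: 0.993
finger_force: 0.0
```

>>> {"name": "play_rows", "arguments": {
  "rows": [
    [[0, 0, -1], [0, 0, 0], 8.5],
    [[0, 0, -3], [0, 0, 0], 8.5],
    [[0, 0, -6], [0, 0, 0], 8.5],
    [[0, 0, -10], [0, 0, 0], 8.5],
    [[0, 0, -14], [0, 0, 0], 8.5]
  ]
}}

```text
time: 18.05
tool_pos: [488.6, 2.4, 121.1]
ee_rot: [0.997, 0.078, -0.0, -0.0]
wrist_force: [1.4, 0.1, 0.3]
grip_width: 0.993
finger_force: 0.0
```

Run:
```python
from h import *
st(); print(go((475,-340.5,120),-99.5)); snap("w10"); snap("sc10","scene"); snap("sd10","side")
np.set_printoptions(precision=1,suppress=True)
im,c=load("w10"); hsv=cv2.cvtColor(im,cv2.COLOR_BGR2HSV).astype(int)
# predicted top corners of box at tray pose vs image
a=np.radians(9); Rm=np.array([[np.cos(a),-np.sin(a)],[np.sin(a),np.cos(a)]])
P=[np.r_[np.array([488.4,1.5])+Rm@np.array(v),68] for v in ((100,33),(100,-33),(-100,-33),(-100,33))]
print("pred wrist",proj("",P,c).ravel()); print("pred side",proj("side",P).ravel()); print("pred label side",proj("side",[(488.4,1.5,68)]))
for n,b in (("sd10",(215,165,100,75)),("w10",(150,0,210,240))):
    x,y,w,h=b; I=cv2.imread(f"pics/{n}.png")[y:y+h,x:x+w]; q=cv2.cvtColor(I,cv2.COLOR_BGR2HSV).astype(int)
    cv2.imwrite(f"pics/{n}_c.png",I)
    # dark neutral pixels
    m=((q[...,2]<95)&(q[...,1]<90)).astype(np.uint8); k,l,s,cc=cv2.connectedComponentsWithStats(m); print(n,[(s[i]+[x,y,0,0,0]).tolist() for i in range(1,k) if s[i,4]>150])
```

```text
t 18.05 tcp [488.6   2.4 121.1] yaw -81.0 tilt 0.06 F [1.4 0.1 0.3] g 0.993 ff 0.0 q [-0.24  0.3   1.71  0.    1.13  1.18]
(array([-6.69, 33.66,  0.11]), array([-0. ,  0.1, 18.5]))
pred wrist [209.4  63.4 301.3  63.4 291.  296.8 219.7 296.9]
pred side [236.4 208.2 235.3 192.7 294.6 189.  297.9 204.3]
pred label side [[266.2 198.4]]
sd10 [[263, 165, 13, 22, 212], [230, 189, 76, 41, 2419]]
w10 [[171, 70, 130, 170, 8636]]
```

>>> {"name": "play_rows", "arguments": {
  "rows": [
    [[-0.8, 4, 0], [0, 0, 4], 8.5],
    [[-1.6, 8, 0], [0, 0, 8], 8.5],
    [[-2.4, 12, 0], [0, 0, 12], 8.5],
    [[-3.2, 16, 0], [0, 0, 16], 8.5],
    [[-4, 20, 0], [0, 0, 18.5], 8.5]
  ]
}}

```text
time: 18.62
tool_pos: [479.9, -203.1, 118.4]
ee_rot: [0.996, -0.085, -0.001, -0.001]
wrist_force: [0.1, 0.8, -0.1]
grip_width: 0.993
finger_force: 0.0
```

Run:
```python
from h import *
np.set_printoptions(precision=1,suppress=True)
st(); print(go((475,-340.5,100),-99.5))
_,c=load("w_tray"); print("handle end",onz("",[(464,106)],8,c),"yellow",onz("",[(380,260),(450,270),(497,250)],28,c))
```

```text
t 18.62 tcp [ 479.9 -203.1  118.4] yaw -99.7 tilt 0.11 F [ 0.1  0.8 -0.1] g 0.993 ff 0.0 q [-0.6  0.4  1.6  0.   1.2  1.1]
(array([ 1.8, 13.6,  1.8]), array([-0. ,  0.1, -0.2]))
handle end [[ 587.2 -322. ]] yellow [[ 299.7 -253.4]
 [ 298.5 -393.5]
 [ 352.2 -469. ]]
```

>>> {"name": "play_rows", "arguments": {
  "rows": [
    [[0.5, 3.5, 0], [0, 0, 0], 8.5],
    [[1, 7, 0], [0, 0, 0], 8.5],
    [[1.4, 10.5, 0], [0, 0, 0], 8.5],
    [[1.8, 13.6, 0], [0, 0, 0], 8.5],
    [[1.8, 13.6, 1], [0, 0, 0], 8.5]
  ]
}}

```text
time: 19.03
tool_pos: [475.4, -344.0, 109.2]
ee_rot: [0.996, -0.085, 0.001, 0.001]
wrist_force: [0.6, 0.1, 0.3]
grip_width: 1.0
finger_force: 0.0
```

Run:
```python
from h import *
np.set_printoptions(precision=1,suppress=True)
st(); im,c=snap("w11"); snap("sc11","scene"); snap("sd11","side")
hsv=cv2.cvtColor(im,cv2.COLOR_BGR2HSV).astype(int); H,S,V=hsv[...,0],hsv[...,1],hsv[...,2]
P=[(475,-340.5,28)]; print("pred c",proj("",P,c))
m=((S>100)&((H<20)|(H>165))).astype(np.uint8); k,l,s,_=cv2.connectedComponentsWithStats(m); i=1+s[1:,4].argmax(); print(s[i]); v,u=np.where(l==i)
r=cv2.minAreaRect(onz("",cv2.convexHull(np.c_[u,v].astype(np.int32))[:,0],28,c).astype(np.float32)); print(r)
print(onz("",cv2.boxPoints(cv2.minAreaRect(np.c_[u,v].astype(np.float32))),28,c))
```

```text
t 19.03 tcp [ 475.4 -344.   109.2] yaw -99.8 tilt 0.15 F [0.6 0.1 0.3] g 1.0 ff 0.0 q [-0.8  0.5  1.4 -0.   1.2  0.9]
pred c [[250.7 185.8]]
[ 215   94   74  170 9974]
((474.51617431640625, -341.9491882324219), (61.68815231323242, 159.86416625976562), 80.65913391113281)
[[ 558.3 -325.3]
 [ 548.1 -384.7]
 [ 389.9 -363. ]
 [ 402.2 -291.8]]
```

```bash
python3 -c "
from h import *
st(); print(go((474.6,-341.3,-36),-99.4))"
```

```text
t 19.18 tcp [ 475.4 -337.7  107.6] yaw -99.5 tilt 0.21 F [-0.3  0.3  0.2] g 0.993 ff 0.0 q [-0.82  0.52  1.43  0.    1.2   0.92]
(array([ 0.02,  0.4 , 14.36]), array([-0.1,  0.2, -0.1]))
```

>>> {"name": "play_rows", "arguments": {
  "rows": [
    [[0, 0.1, 1.5], [0, 0, 0], 8.5],
    [[0, 0.1, 4], [0, 0, 0], 8.5],
    [[0, 0.1, 7], [0, 0, 0], 8.5],
    [[0, 0.1, 9], [0, 0, 0], 8.5],
    [[0, 0.1, 9], [0, 0, 0], 8.5]
  ]
}}

```text
time: 19.6
tool_pos: [474.5, -336.5, 15.4]
ee_rot: [0.997, -0.082, -0.003, -0.003]
wrist_force: [-0.0, 0.2, 0.3]
grip_width: 0.994
finger_force: 0.0
```

```bash
python3 -c "
from h import *
st(); print(go((474.6,-341.3,-36),-99.4))"
```

```text
t 19.6 tcp [ 474.5 -336.5   15.4] yaw -99.4 tilt 0.45 F [-0.   0.2  0.3] g 0.994 ff 0.0 q [-0.82  0.63  1.51  0.    1.01  0.92]
(array([0.12, 0.5 , 5.14]), array([-0.3,  0.4, -0. ]))
```

>>> {"name": "play_rows", "arguments": {
  "rows": [
    [[0, 0.3, 1], [0, 0, 0], 8.5],
    [[0, 0.3, 1], [0, 0, 0], 8.5],
    [[0, 0.3, 1], [0, 0, 0], 8.5]
  ]
}}

```text
time: 19.85
tool_pos: [476.0, -342.9, 10.1]
ee_rot: [0.997, -0.083, 0.0, 0.0]
wrist_force: [-1.0, -0.7, -0.0]
grip_width: 0.997
finger_force: 0.0
```

```bash
python3 -c "
from h import *
st(); print(go((474.6,-341.5,-36),-99.4))"
```

```text
t 19.85 tcp [ 476.  -342.9   10.1] yaw -99.5 tilt 0.07 F [-1.  -0.7 -0. ] g 0.997 ff 0.0 q [-0.82  0.64  1.51  0.    0.99  0.91]
(array([-0.16, -0.11,  4.61]), array([ 0. , -0.1, -0.1]))
```

>>> {"name": "play_rows", "arguments": {
  "rows": [
    [[-0.1, 0, 1], [0, 0, 0], 8.5],
    [[-0.1, 0, 2], [0, 0, 0], 8.5],
    [[-0.1, 0, 3], [0, 0, 0], 8.5],
    [[-0.1, 0, 4], [0, 0, 0], 8.5],
    [[-0.1, 0, 4.5], [0, 0, 0], 8.5]
  ]
}}

```text
time: 20.27
tool_pos: [473.9, -341.8, -37.9]
ee_rot: [0.997, -0.083, -0.001, -0.001]
wrist_force: [-0.2, -0.4, -0.5]
grip_width: 0.992
finger_force: 0.0
```

>>> {"name": "play_rows", "arguments": {
  "rows": [
    [[0, 0, 0], [0, 0, 0], 5.7],
    [[0, 0, 0], [0, 0, 0], 5.7],
    [[0, 0, 0], [0, 0, 0], 5.7],
    [[0, 0, 0], [0, 0, 0], 5.7],
    [[0, 0, 0], [0, 0, 0], 5.7]
  ],
  "grip_force": 25
}}

```text
time: 20.68
tool_pos: [474.6, -342.5, -35.7]
ee_rot: [0.997, -0.083, 0.0, 0.0]
wrist_force: [-1.5, -0.4, -1.8]
grip_width: 0.717
finger_force: 29.7
```

Run:
```python
from h import *
np.set_printoptions(precision=1,suppress=True)
st()
# box in tray, from scene and side pictures taken with arm away (sd11, sc11)
a=np.radians(9); Rm=np.array([[np.cos(a),-np.sin(a)],[np.sin(a),np.cos(a)]])
P=[np.r_[np.array([488.4,1.5])+Rm@np.array(v),68] for v in ((100,33),(100,-33),(-100,-33),(-100,33))]
for n,f in (("side","sd11"),("scene","sc11")):
    im=cv2.imread(f"pics/{f}.png"); hsv=cv2.cvtColor(im,cv2.COLOR_BGR2HSV).astype(int)
    p=proj(n,P); print(n,"pred",p.ravel(), "centre",proj(n,[(488.4,1.5,68)]))
    x0,y0=p.min(0).astype(int)-4; x1,y1=p.max(0).astype(int)+5
    sub=im[y0:y1,x0:x1]; q=hsv[y0:y1,x0:x1]
    lab=((q[...,2]>125)&(q[...,1]<70)).astype(np.uint8)   # label: bright, neutral
    k,l,s,cc=cv2.connectedComponentsWithStats(lab)
    for i in range(1,k):
        if s[i,4]>20: print(s[i]+[x0,y0,0,0,0],"->",onz(n,[cc[i]+[x0,y0]],68))
    cv2.imwrite(f"pics/{f}_t.png",cv2.resize(im[y0-10:y1+10,x0-10:x1+10],(400,300)))
a=cv2.imread("pics/sd11_t.png"); b=cv2.imread("pics/sc11_t.png"); cv2.imwrite("pics/m11.png",np.hstack([a,b]))
```

```text
t 20.68 tcp [ 474.6 -342.5  -35.7] yaw -99.5 tilt 0.02 F [-1.5 -0.4 -1.8] g 0.717 ff 29.7 q [-0.8  0.7  1.5 -0.   0.9  0.9]
side pred [236.4 208.2 235.3 192.7 294.6 189.  297.9 204.3] centre [[266.2 198.4]]
[231 184  56   8 334] -> [[526.6 -47.3]]
[256 194  22  10 184] -> [[487.6   0.8]]
scene pred [264.2 200.4 248.6 194.  273.5 162.9 288.2 168.3] centre [[269.1 180.7]]
[244 172  15  18 145] -> [[524.8 -69.1]]
[261 175  16  14 115] -> [[490.4   1.5]]
[287 196   6   9  32] -> [[526.3 127.3]]
```

Ledger gripped (61 mm). The box's label centre is at about (489,1) from both cameras, which is the tray middle. Lifting and carrying the ledger.

>>> {"name": "play_rows", "arguments": {
  "rows": [
    [[0, 0, -1], [0, 0, 0], 5.7],
    [[0, 0, -3], [0, 0, 0], 5.7],
    [[0, 0, -6], [0, 0, 0], 5.7],
    [[0, 0, -9.5], [0, 0, 0], 5.7],
    [[0, -2, -12], [0, 0, 0], 5.7]
  ]
}}

```text
time: 21.1
tool_pos: [478.0, -325.5, 87.8]
ee_rot: [0.996, -0.084, 0.001, 0.002]
wrist_force: [1.2, -0.8, -1.0]
grip_width: 0.72
finger_force: 29.7
```

>>> {"name": "play_rows", "arguments": {
  "rows": [
    [[-0.5, -3, 0], [0, 0, 0], 5.7],
    [[-1, -6.5, 0], [0, 0, -3], 5.7],
    [[-1.5, -10, 0], [0, 0, -7], 5.7],
    [[-2, -13.5, 0], [0, 0, -11], 5.7],
    [[-2.5, -16.5, 0], [0, 0, -15], 5.7]
  ]
}}

```text
time: 21.52
tool_pos: [480.3, -153.8, 85.0]
ee_rot: [0.999, 0.05, 0.0, 0.0]
wrist_force: [1.0, 1.0, -1.9]
grip_width: 0.72
finger_force: 29.7
```

```bash
python3 -c "
from h import *
st(); print(go((489,1.3,84),-81))"
```

```text
t 21.52 tcp [ 480.3 -153.8   85. ] yaw -84.3 tilt 0.05 F [ 1.   1.  -1.9] g 0.72 ff 29.7 q [-0.54  0.38  1.7   0.    1.06  0.93]
(array([  2.41, -15.35,   0.1 ]), array([ 0. , -0. , -3.3]))
```

>>> {"name": "play_rows", "arguments": {
  "rows": [
    [[0.5, -3.5, 0], [0, 0, -1], 5.7],
    [[1.1, -7, 0], [0, 0, -2], 5.7],
    [[1.7, -10.5, 0], [0, 0, -3.3], 5.7],
    [[2.1, -13.5, 0], [0, 0, -3.3], 5.7],
    [[2.4, -15.2, 0], [0, 0, -3.3], 5.7]
  ]
}}

```text
time: 21.93
tool_pos: [489.5, 0.6, 85.0]
ee_rot: [0.997, 0.078, 0.0, -0.0]
wrist_force: [0.5, 0.7, -2.9]
grip_width: 0.721
finger_force: 29.7
```

>>> {"name": "play_rows", "arguments": {
  "rows": [
    [[0, 0, 0.5], [0, 0, 0], 5.7],
    [[0, 0, 1.5], [0, 0, 0], 5.7],
    [[0, 0, 2.5], [0, 0, 0], 5.7],
    [[0, 0, 3.5], [0, 0, 0], 5.7],
    [[0, 0, 3.5], [0, 0, 0], 5.7]
  ]
}}

```text
time: 22.35
tool_pos: [488.5, -2.9, 46.8]
ee_rot: [0.997, 0.076, -0.002, -0.001]
wrist_force: [0.5, 0.8, -2.9]
grip_width: 0.719
finger_force: 29.7
```

```bash
python3 -c "
from h import *
st(); print(go((489,1.3,32),-81))"
```

```text
t 22.35 tcp [488.5  -2.9  46.8] yaw -81.3 tilt 0.24 F [ 0.5  0.8 -2.9] g 0.719 ff 29.7 q [-0.25  0.41  1.78 -0.    0.96  1.17]
(array([ 0.12, -0.4 ,  1.48]), array([-0.1,  0.2, -0.3]))
```

>>> {"name": "play_rows", "arguments": {
  "rows": [
    [[0, -0.1, 0.4], [0, 0, 0], 5.7],
    [[0, -0.1, 0.7], [0, 0, 0], 5.7],
    [[0, -0.1, 0.9], [0, 0, 0], 5.7],
    [[0, -0.1, 0.9], [0, 0, 0], 5.7]
  ]
}}

```text
time: 22.68
tool_pos: [489.6, -1.4, 39.8]
ee_rot: [0.997, 0.076, -0.0, -0.0]
wrist_force: [-0.0, -0.5, -1.9]
grip_width: 0.723
finger_force: 29.7
```

```bash
python3 -c "
from h import *
st(); print(go((489,1.3,32),-81))"
```

```text
t 22.68 tcp [489.6  -1.4  39.8] yaw -81.2 tilt 0.02 F [-0.  -0.5 -1.9] g 0.723 ff 29.7 q [-0.24  0.42  1.79  0.    0.93  1.18]
(array([-0.02, -0.28,  0.78]), array([-0. ,  0. , -0.2]))
```

>>> {"name": "play_rows", "arguments": {
  "rows": [
    [[0, -0.1, 0.2], [0, 0, 0], 5.7],
    [[0, -0.2, 0.35], [0, 0, 0], 5.7],
    [[0, -0.2, 0.5], [0, 0, 0], 5.7],
    [[0, -0.2, 0.6], [0, 0, 0], 5.7],
    [[0, -0.2, 0.7], [0, 0, 0], 5.7]
  ]
}}

```text
time: 23.1
tool_pos: [489.4, 0.7, 33.0]
ee_rot: [0.997, 0.077, 0.0, 0.0]
wrist_force: [0.2, -0.5, -1.7]
grip_width: 0.719
finger_force: 29.7
```

>>> {"name": "play_rows", "arguments": {
  "rows": [
    [[0, 0, 0.05], [0, 0, 0], 5.7],
    [[0, 0, 0.1], [0, 0, 0], 5.7],
    [[0, 0, 0.1], [0, 0, 0], 5.7]
  ]
}}

```text
time: 23.35
tool_pos: [489.4, 0.7, 32.1]
ee_rot: [0.997, 0.077, 0.0, 0.0]
wrist_force: [-0.1, 0.7, -1.2]
grip_width: 0.72
finger_force: 29.7
```

>>> {"name": "play_rows", "arguments": {
  "rows": [
    [[0, 0, 0.05], [0, 0, 0], 5.7],
    [[0, 0, 0.1], [0, 0, 0], 5.7],
    [[0, 0, 0.15], [0, 0, 0], 5.7],
    [[0, 0, 0.15], [0, 0, 0], 5.7]
  ]
}}

```text
time: 23.68
tool_pos: [489.6, 0.7, 31.9]
ee_rot: [0.997, 0.077, 0.0, 0.0]
wrist_force: [-6.8, 0.5, 15.3]
grip_width: 0.719
finger_force: 31.6
```

>>> {"name": "play_rows", "arguments": {
  "rows": [
    [[0, 0, -0.1], [0, 0, 0], 6.4],
    [[0, 0, -0.1], [0, 0, 0], 6.9],
    [[0, 0, -0.1], [0, 0, 0], 7.7],
    [[0, 0, -0.1], [0, 0, 0], 8.5],
    [[0, 0, -0.1], [0, 0, 0], 8.5]
  ]
}}

```text
time: 24.1
tool_pos: [489.4, 0.7, 31.5]
ee_rot: [0.997, 0.077, -0.0, -0.0]
wrist_force: [0.5, 0.9, -0.4]
grip_width: 0.998
finger_force: 0.0
```

>>> {"name": "play_rows", "arguments": {
  "rows": [
    [[0, 0, -1], [0, 0, 0], 8.5],
    [[0, 0, -3], [0, 0, 0], 8.5],
    [[0, 0, -6], [0, 0, 0], 8.5],
    [[0, 0, -9], [0, 0, 0], 8.5],
    [[0, 0, -12], [0, 0, 0], 8.5]
  ]
}}

```text
time: 24.52
tool_pos: [489.1, 0.8, 153.7]
ee_rot: [0.997, 0.077, 0.0, 0.0]
wrist_force: [0.9, 0.4, 1.2]
grip_width: 0.994
finger_force: 0.0
```

Run:
```python
from h import *
np.set_printoptions(precision=1,suppress=True)
st(); im,c=snap("w12")
hsv=cv2.cvtColor(im,cv2.COLOR_BGR2HSV).astype(int); H,S,V=hsv[...,0],hsv[...,1],hsv[...,2]
print("pred c",proj("",[(489,1,96)],c))
m=((S>100)&((H<20)|(H>165))).astype(np.uint8); k,l,s,_=cv2.connectedComponentsWithStats(m)
for i in range(1,k):
    if s[i,4]>800:
        v,u=np.where(l==i); print(s[i],cv2.minAreaRect(onz("",cv2.convexHull(np.c_[u,v].astype(np.int32))[:,0],96,c).astype(np.float32)))
st(); print(go((667,-86.3,140),-81), go((667,-86.3,140),-90))
```

```text
t 24.52 tcp [489.1   0.8 153.7] yaw -81.2 tilt 0.01 F [0.9 0.4 1.2] g 0.994 ff 0.0 q [-0.2  0.3  1.7  0.   1.2  1.2]
pred c [[254.  192.9]]
[  165    38   177   238 17630] ((507.724609375, 4.5287322998046875), (197.14126586914062, 127.97027587890625), 8.95619010925293)
t 24.57 tcp [491.9   0.2 159.5] yaw -81.2 tilt 0.56 F [1.2 0.2 5.7] g 0.995 ff 0.0 q [-0.2  0.3  1.6  0.   1.2  1.2]
(array([16. , 11.2,  2.1]), array([ 0.2, -0.5, -0.2])) (array([16. , 11.2,  2.1]), array([ 0.2, -0.5,  8.8]))
```

>>> {"name": "play_rows", "arguments": {
  "rows": [
    [[3.2, 2.2, 0], [0, 0, 0], 8.5],
    [[6.4, 4.4, 0], [0, 0, 0], 8.5],
    [[9.6, 6.7, 0], [0, 0, 0], 8.5],
    [[12.8, 9, 0], [0, 0, 0], 8.5],
    [[16, 11.2, 0], [0, 0, 0], 8.5]
  ]
}}

```text
time: 24.98
tool_pos: [665.9, -86.5, 152.1]
ee_rot: [0.997, 0.077, 0.0, 0.0]
wrist_force: [0.2, -0.2, -0.4]
grip_width: 1.002
finger_force: 0.0
```

>>> {"name": "play_rows", "arguments": {
  "rows": [
    [[0, 0, 2], [0, 0, 0], 8.5],
    [[0, 0, 4], [0, 0, 0], 8.5],
    [[0, 0, 4], [0, 0, 0], 8.5],
    [[0, 0, 4], [0, 0, 0], 8.5]
  ]
}}

```text
time: 25.32
tool_pos: [664.1, -85.4, 111.4]
ee_rot: [0.997, 0.077, -0.001, -0.0]
wrist_force: [-1.0, -0.5, 0.8]
grip_width: 0.998
finger_force: 0.0
```

Run:
```python
from h import *
np.set_printoptions(precision=1,suppress=True)
st(); im,c=snap("w13"); sd,cs=snap("sd13","side"); sc,cc=snap("sc13","scene")
hsv=cv2.cvtColor(im,cv2.COLOR_BGR2HSV).astype(int); H,S,V=hsv[...,0],hsv[...,1],hsv[...,2]
p=proj("",[(667,-86.3,40)],c)[0]; print("pred tin",p)
m=np.zeros(H.shape,np.uint8); y0,x0=int(p[1])-40,int(p[0])-40; m[max(y0,0):y0+80,x0:x0+80]=(((S>90)&(H>20)&(H<40)))[max(y0,0):y0+80,x0:x0+80]
k,l,s,ce=cv2.connectedComponentsWithStats(m); i=1+s[1:,4].argmax(); print(s[i],onz("",[ce[i]],40,c))
s=bot.read_state(); print(go((667,-86.3,-35),-81))
for n,I in (("side",sd),("scene",sc)):
    h=cv2.cvtColor(I,cv2.COLOR_BGR2HSV).astype(int); q=proj(n,[(489,1,96)])[0].astype(int); x,y=q-[40,30]
    h=h[y:y+60,x:x+80]; lab=((h[...,2]>140)&(h[...,1]<85)).astype(np.uint8)
    led=((h[...,1]>105)&((h[...,0]<20)|(h[...,0]>165))).astype(np.uint8)
    for nm,mm in (("lab",lab),("led",led)):
        k,l,s,ce=cv2.connectedComponentsWithStats(mm)
        for i in range(1,k):
            if s[i,4]>20:
                v,u=np.where(l==i); print(n,nm,s[i,4],onz(n,[ce[i]+[x,y]],96),cv2.minAreaRect(onz(n,np.c_[u+x,v+y],96).astype(np.float32)))
```

```text
t 25.32 tcp [664.1 -85.4 111.4] yaw -81.2 tilt 0.11 F [-1.  -0.5  0.8] g 0.998 ff 0.0 q [-0.3  0.7  1.1 -0.   1.3  1.1]
pred tin [256.  184.5]
[ 233  163   47   44 1577] [[667.4 -86. ]]
(array([ 0.1,  0.1, 14.9]), array([ 0.1, -0.1, -0.2]))
side lab 2077 [[493.1 -78.3]] ((500.3614501953125, -49.572975158691406), (208.33148193359375, 274.3410339355469), 88.4693374633789)
side lab 30 [[609.9  74.2]] ((608.9055786132812, 70.0689697265625), (6.242066860198975, 59.647117614746094), 6.684107303619385)
side led 506 [[488.4   0.8]] ((488.4406433105469, 1.3231582641601562), (163.44371032714844, 56.582088470458984), 9.572396278381348)
side led 33 [[377.8  24.9]] ((376.7106018066406, 26.705036163330078), (9.671551704406738, 103.11935424804688), 13.090595245361328)
scene lab 2304 [[441.7 -61.8]] ((471.09490966796875, -10.021636962890625), (325.85986328125, 326.9389343261719), 38.35386276245117)
scene lab 91 [[524.4 173.7]] ((529.8885498046875, 176.32337951660156), (33.66014862060547, 77.91374206542969), 68.92915344238281)
scene led 586 [[517.7  -1.4]] ((544.80078125, 9.700130462646484), (268.31134033203125, 84.51715087890625), 8.641371726989746)
scene led 125 [[485.4 107.7]] ((492.421875, 112.04801940917969), (164.26791381835938, 55.60325622558594), 27.56534194946289)
```

The ledger lies at (488.4,1.2) with yaw 9.6°, centred on the box. Now the tin at (667.4,−86).

>>> {"name": "play_rows", "arguments": {
  "rows": [
    [[0.1, 0, 2], [0, 0, 0], 8.5],
    [[0.2, 0, 5], [0, 0, 0], 8.5],
    [[0.2, 0, 8], [0, 0, 0], 8.5],
    [[0.2, 0, 8.5], [0, 0, 0], 8.5],
    [[0.2, 0, 8.5], [0, 0, 0], 8.5]
  ]
}}

```text
time: 25.88
tool_pos: [666.0, -85.0, 26.2]
ee_rot: [0.997, 0.077, -0.001, -0.0]
wrist_force: [-1.2, -1.2, 0.1]
grip_width: 0.993
finger_force: 0.0
```

```bash
python3 -c "
from h import *
st(); print(go((667.2,-86.1,-35),-81))"
```

```text
t 25.88 tcp [666.  -85.   26.2] yaw -81.2 tilt 0.12 F [-1.2 -1.2  0.1] g 0.993 ff 0.0 q [-0.3   0.79  1.18 -0.    1.17  1.12]
(array([0.11, 0.13, 6.12]), array([-0.1,  0.1, -0.2]))
```

>>> {"name": "play_rows", "arguments": {
  "rows": [
    [[0.1, 0, 1.2], [0, 0, 0], 8.5],
    [[0.1, 0.1, 2.5], [0, 0, 0], 8.5],
    [[0.1, 0.1, 3.8], [0, 0, 0], 8.5],
    [[0.1, 0.1, 5], [0, 0, 0], 8.5],
    [[0.1, 0.1, 6.1], [0, 0, 0], 8.5]
  ]
}}

```text
time: 26.3
tool_pos: [667.5, -86.1, -35.8]
ee_rot: [0.997, 0.077, -0.0, -0.0]
wrist_force: [0.4, 0.5, -0.7]
grip_width: 0.991
finger_force: 0.0
```

>>> {"name": "play_rows", "arguments": {
  "rows": [
    [[0, 0, 0], [0, 0, 0], 5.5],
    [[0, 0, 0], [0, 0, 0], 5.5],
    [[0, 0, 0], [0, 0, 0], 5.5],
    [[0, 0, 0], [0, 0, 0], 5.5],
    [[0, 0, 0], [0, 0, 0], 5.5]
  ]
}}

```text
time: 26.72
tool_pos: [667.9, -86.2, -33.9]
ee_rot: [0.997, 0.077, 0.0, 0.0]
wrist_force: [0.2, -0.1, -1.7]
grip_width: 0.688
finger_force: 27.3
```

>>> {"name": "play_rows", "arguments": {
  "rows": [
    [[0, 0, -0.5], [0, 0, 0], 5.5],
    [[0, 0, -2], [0, 0, 0], 5.5],
    [[0, 0, -4.5], [0, 0, 0], 5.5],
    [[0, 0, -7.5], [0, 0, 0], 5.5],
    [[0, 0, -10.5], [0, 0, 0], 5.5]
  ]
}}

```text
time: 27.13
tool_pos: [667.4, -86.0, 72.1]
ee_rot: [0.997, 0.077, -0.0, -0.0]
wrist_force: [0.8, 0.4, -1.3]
grip_width: 0.686
finger_force: 27.5
```

>>> {"name": "play_rows", "arguments": {
  "rows": [
    [[0, 0, -2.5], [0, 0, 0], 5.5],
    [[0, 0, -4.5], [0, 0, 0], 5.5],
    [[0, 0, -5.5], [0, 0, 0], 5.5],
    [[0, 0, -5.5], [0, 0, 0], 5.5]
  ]
}}

```text
time: 27.47
tool_pos: [668.7, -86.4, 128.4]
ee_rot: [0.997, 0.077, 0.002, 0.001]
wrist_force: [-0.1, 0.1, -1.3]
grip_width: 0.688
finger_force: 27.6
```

```bash
python3 -c "
from h import *
st(); print(go((488.5,1.1,120),-81)); im,c=snap('w14')
hsv=cv2.cvtColor(im,cv2.COLOR_BGR2HSV).astype(int); m=((hsv[...,1]>90)&(hsv[...,0]>20)&(hsv[...,0]<40)).astype(np.uint8)
k,l,s,ce=cv2.connectedComponentsWithStats(m); i=1+s[1:,4].argmax(); s0=bot.read_state()
print(s[i],ce[i],onz('',[ce[i]],s0['tool_pos'][2]+35+40,c))"
```

```text
t 27.47 tcp [668.7 -86.4 128.4] yaw -81.2 tilt 0.26 F [-0.1  0.1 -1.3] g 0.688 ff 27.6 q [-0.3   0.69  1.07 -0.    1.37  1.12]
(array([-16.48, -11.4 ,   0.75]), array([ 0.1, -0.2, -0.2]))
[ 208  254   95   80 5876] [255.32164738 293.74319265] [[667.38958494 -87.15305817]]
```

>>> {"name": "play_rows", "arguments": {
  "rows": [
    [[-2, -1.4, 0], [0, 0, 0], 5.5],
    [[-5, -3.5, 0], [0, 0, 0], 5.5],
    [[-8, -5.6, 0], [0, 0, 0], 5.5],
    [[-11, -7.7, 0], [0, 0, 0], 5.5],
    [[-14, -9.7, 0], [0, 0, 0], 5.5]
  ]
}}

```text
time: 27.93
tool_pos: [511.8, -10.6, 123.7]
ee_rot: [0.997, 0.077, -0.002, -0.001]
wrist_force: [1.2, 0.5, -0.9]
grip_width: 0.688
finger_force: 27.6
```

>>> {"name": "play_rows", "arguments": {
  "rows": [
    [[-1.5, -1, 1], [0, 0, 0], 5.5],
    [[-2.4, -1.6, 2.5], [0, 0, 0], 5.5],
    [[-2.4, -1.6, 4], [0, 0, 0], 5.5],
    [[-2.4, -1.6, 4.5], [0, 0, 0], 5.5],
    [[-2.4, -1.6, 4.5], [0, 0, 0], 5.5]
  ]
}}

```text
time: 28.35
tool_pos: [487.2, 0.7, 78.7]
ee_rot: [0.997, 0.077, -0.002, -0.001]
wrist_force: [-0.4, -0.0, -1.9]
grip_width: 0.687
finger_force: 27.6
```

```bash
python3 -c "
from h import *
st(); print(go((488.5,1.2,62),-81))"
```

```text
t 28.35 tcp [487.2   0.7  78.7] yaw -81.2 tilt 0.24 F [-0.4 -0.  -1.9] g 0.687 ff 27.6 q [-0.24  0.36  1.76 -0.    1.03  1.18]
(array([ 0.14, -0.02,  1.67]), array([-0.1,  0.2, -0.2]))
```

>>> {"name": "play_rows", "arguments": {
  "rows": [
    [[0, 0, 0.5], [0, 0, 0], 5.5],
    [[0, 0, 1.0], [0, 0, 0], 5.5],
    [[0, 0, 1.2], [0, 0, 0], 5.5],
    [[0, 0, 1.2], [0, 0, 0], 5.5]
  ]
}}

```text
time: 28.68
tool_pos: [488.3, 0.5, 68.2]
ee_rot: [0.997, 0.076, -0.0, -0.0]
wrist_force: [0.6, -0.5, -2.1]
grip_width: 0.688
finger_force: 27.6
```

>>> {"name": "play_rows", "arguments": {
  "rows": [
    [[0, 0, 0.1], [0, 0, 0], 5.5],
    [[0, 0, 0.2], [0, 0, 0], 5.5],
    [[0, 0, 0.3], [0, 0, 0], 5.5],
    [[0, 0, 0.3], [0, 0, 0], 5.5]
  ]
}}

```text
time: 29.02
tool_pos: [488.4, 0.5, 65.6]
ee_rot: [0.997, 0.077, 0.0, -0.0]
wrist_force: [-1.0, -0.1, -2.5]
grip_width: 0.687
finger_force: 27.6
```

>>> {"name": "play_rows", "arguments": {
  "rows": [
    [[0, 0, 0.1], [0, 0, 0], 5.5],
    [[0, 0, 0.2], [0, 0, 0], 5.5],
    [[0, 0, 0.25], [0, 0, 0], 5.5],
    [[0, 0, 0.3], [0, 0, 0], 5.5],
    [[0, 0, 0.3], [0, 0, 0], 5.5]
  ]
}}

```text
time: 29.43
tool_pos: [488.4, 0.5, 62.5]
ee_rot: [0.997, 0.077, -0.0, -0.0]
wrist_force: [-0.2, -0.3, -1.1]
grip_width: 0.688
finger_force: 27.6
```

>>> {"name": "play_rows", "arguments": {
  "rows": [
    [[0, 0, 0.05], [0, 0, 0], 5.5],
    [[0, 0, 0.1], [0, 0, 0], 5.5],
    [[0, 0, 0.1], [0, 0, 0], 5.5]
  ]
}}

```text
time: 29.68
tool_pos: [488.5, 0.5, 61.6]
ee_rot: [0.997, 0.077, 0.0, 0.0]
wrist_force: [1.1, -0.2, -2.6]
grip_width: 0.686
finger_force: 27.7
```

>>> {"name": "play_rows", "arguments": {
  "rows": [
    [[0, 0, 0.05], [0, 0, 0], 5.5],
    [[0, 0, 0.1], [0, 0, 0], 5.5],
    [[0, 0, 0.1], [0, 0, 0], 5.5]
  ]
}}

```text
time: 29.93
tool_pos: [488.6, 0.5, 61.5]
ee_rot: [0.997, 0.077, 0.0, 0.0]
wrist_force: [-3.3, -0.1, 8.5]
grip_width: 0.685
finger_force: 28.4
```

Contact felt. I'll release and back away.

>>> {"name": "play_rows", "arguments": {
  "rows": [
    [[0, 0, -0.1], [0, 0, 0], 6.1],
    [[0, 0, -0.1], [0, 0, 0], 6.6],
    [[0, 0, -0.1], [0, 0, 0], 7.5],
    [[0, 0, -0.1], [0, 0, 0], 8.5],
    [[0, 0, -0.1], [0, 0, 0], 8.5]
  ]
}}

```text
time: 30.35
tool_pos: [488.4, 0.5, 61.5]
ee_rot: [0.997, 0.077, -0.0, -0.0]
wrist_force: [0.4, -0.6, 0.6]
grip_width: 0.997
finger_force: 0.0
```

>>> {"name": "play_rows", "arguments": {
  "rows": [
    [[0, 0, -1], [0, 0, 0], 8.5],
    [[0, 0, -3], [0, 0, 0], 8.5],
    [[0, 0, -6], [0, 0, 0], 8.5],
    [[0, 0, -9], [0, 0, 0], 8.5],
    [[0, 0, -12], [0, 0, 0], 8.5]
  ]
}}

```text
time: 30.77
tool_pos: [488.1, 0.6, 183.7]
ee_rot: [0.997, 0.077, 0.0, 0.0]
wrist_force: [0.2, -0.4, -0.3]
grip_width: 0.996
finger_force: 0.0
```

>>> {"name": "play_rows", "arguments": {
  "rows": [
    [[0, 3, -1], [0, 0, 0], 8.5],
    [[0, 7, -2], [0, 0, 0], 8.5],
    [[0, 11, -2], [0, 0, 0], 8.5],
    [[0, 15, -2], [0, 0, 0], 8.5],
    [[0, 18, -2], [0, 0, 0], 8.5]
  ]
}}

```text
time: 31.18
tool_pos: [515.9, -180.3, 202.5]
ee_rot: [0.997, 0.076, 0.0, 0.0]
wrist_force: [0.4, 0.6, -0.2]
grip_width: 0.999
finger_force: 0.0
```

Run:
```python
from h import *
np.set_printoptions(precision=1,suppress=True)
st(); a,_=snap("sdF","side"); b,_=snap("scF","scene")
for n,I in (("side",a),("scene",b)):
    h=cv2.cvtColor(I,cv2.COLOR_BGR2HSV).astype(int); q=proj(n,[(488.5,1,136)])[0].astype(int); x,y=q-[15,12]; h=h[y:y+24,x:x+30]
    m=((h[...,1]>90)&(h[...,0]>20)&(h[...,0]<40)).astype(np.uint8); k,l,s,ce=cv2.connectedComponentsWithStats(m); i=1+s[1:,4].argmax(); print(n,s[i,4],onz(n,[ce[i]+[x,y]],136))
cv2.imwrite("pics/mF.png",np.hstack([cv2.resize(a[150:262,190:340],(400,300)),cv2.resize(b[140:245,205:345],(400,300))]))
```

```text
t 31.18 tcp [ 515.9 -180.3  202.5] yaw -81.3 tilt 0.07 F [ 0.4  0.6 -0.2] g 0.999 ff 0.0 q [-0.6  0.3  1.4 -0.   1.4  0.9]
side 81 [[486.1  -1.6]]
scene 58 [[487.4  -0.7]]
```

View pics/mF.png

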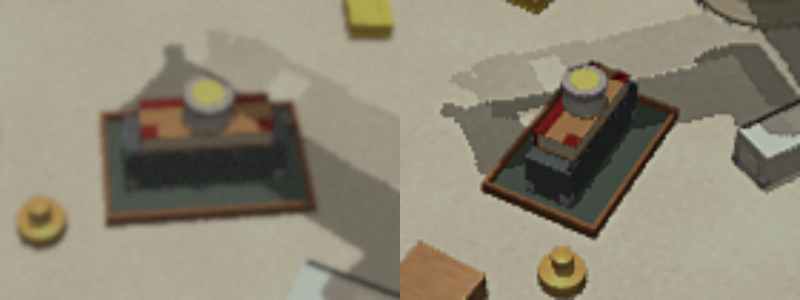

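The pile stands square and centred in the tray, with the tin label at (208,92) in the side crop and (585,80) in the scene crop. Handing in.

```bash
python3 -c "
from rig import bot
print(bot.job_done())"
```

```text
the job is handed in; nothing more can be done
None
```

I shut the slide box's lid, stacked the box, ledger and film tin in the middle of the tray, and handed the job in at about 31 s; the hand-in gave no verdict, but the last pictures show the pile straight and centred to within a few millimetres.

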